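# Release, load and clamp the filter-basket wash box

## Robot

A 6-joint arm with a two-finger parallel gripper is mounted at the origin on the work surface; the furniture and walls round the work are solid. World frame = base frame: x ahead of the robot, y to its left, z up, the work surface at z = 0. Lengths are in m, angles in rad, forces in N, time in s.
With the tool pointing down it reaches from about 0.35 to 0.775 m from the base axis. Payload 7.3 kg.
Tool frame: the origin (TCP) lies at the very end of the fingers, on their centre line; the grasp point (between the pads) lies 19 mm behind it; z points along the fingers, y is the line along which they close (so a half turn about z gives the same grasp; the last joint's range is limited). The gripper opens to 92 mm and grips with 3 to 60 N. Pads are 19 mm wide; open, the fingers measure 130 mm over their backs; the gripper's body (75 mm by 190 mm) begins 47 mm behind the grasp point.
Start: joints at [-1.378, 0.342, 1.524, -0, 1.275, -0.146], TCP at [0.175, -0.495, 0.227] pointing down, gripper open.
Joint ranges: [-2.53, 2.53], [-0.77, 2.02], [0.04, 2.7], [-1, 4.14], [0.28, 2.66], [-3.11, 3.11]. Speed limits (rad/s): [2.57, 2.57, 3.14, 3.14, 3.14, 3.14].

## Interface

Orientations are given as [roll, pitch, yaw] about the fixed x, y, z axes, in that order (R = Rz(yaw) Ry(pitch) Rx(roll)).
In Python, from cell import robot, read_camera, get_calibration gives the robot as it stands. The module is installed in compiled form; this text tells all that it offers.
- The arm moves only by the tool send_rows, never from a script. Its argument "plan" is a list of rows, each a list of 2 entries, a list of its own where there are three numbers: the shift along the tool's x, y, z as a fraction of full scale, then the turn, a rotation vector about the tool's x, y, z as a fraction of full scale. A call has exactly 10 rows; each row shifts and turns the commanded pose from where the row before left it, along the tool's axes as they then stand; what a row does not reach is not made up. Full scale, the value 1, is 0.025 m for a shift and 90 degrees for a turn. A row lasts 1/8 s, in which the tool goes at most 62.5 mm and 10.7 degrees, less where a joint would pass 70% of its speed; a pose out of reach is approached as far as the arm can. A call with a number of a shift or a turn outside -1 to 1 is refused whole. A call with a gripper value outside its range is refused whole. "gripper" is the opening, from -1 (shut) to 1 (fully open), so that 0 is half open, set as the call begins (left out, the last holds). The fingers move at their own pace and stop on an object; "force" is the grip in N (left out, the last holds). Time passes only in rows, so rows that do not move let the fingers close, or fill a call up. It gives the time, the measured TCP pose, the force, the opening and the grip force at its end, in the units of the state.
- robot.observe(): the state, without advancing time (a new reading comes with each control period).
- read_camera(name): name is "scene" or "top" or "wrist"; returns (picture, depth): 400x640x3 uint8, blue, green, red; 400x640 float32, m along the optical axis (not along the pixel's ray), 0 where there is no reading.
- get_calibration(name): a dict with "intrinsics" (3x3 intrinsics, pixels), "rvec" (rotation vector, rad) and "tvec" (3), from world to camera coordinates, as OpenCV has them. Camera axes: x right, y down, z forward; pixel columns grow to the right and rows downward; lengths in m; the calibration is good to about 2 mm. A picture is of the moment at which its call begins: read the wrist's pose just before it. get_calibration takes no time and is no camera call; for the wrist camera it gives the pose at the moment of the call.
- robot.hand_in(): hands the job in; it is judged then, once.
The state is a dict: "time": time; "qpos": joint angles; "qvel": joint speeds; "joint_efforts": joint torques, N m; "tool_pos": TCP position; "tool_rot": TCP orientation; "contact_force": force on the tool from outside, world axes, zero at the start; "torque": the same for the moment, N m; "opening": finger opening in m; "grip_force": force on a finger pad.
Only numpy, scipy, OpenCV 4.12 (cv2) and the standard library are available. Lean on these libraries where they do the work, as an engineer would, in place of code of your own. Each camera call takes 0.05 s, during which the arm holds its last target. There are 200 camera calls.

## Task

Get the filter baskets ready for washing: take the forked tool, set it down astride the wash box's spring bar and push the collar sideways with the tool (never with the fingers) until the catch lets go and the lid springs open, then stand the tool upright back on its small tray. Lay every loose filter basket, as it lies, side by side flat on the floor of the wash box, then push the lid down until it latches, and only then turn both clamp knobs clockwise to their end stops. Leave the other things on the counter where they are.

Things in the scene. Friction and masses are not known exactly. Their poses are not given: they have to be found in the camera images.
- wash_box: Open stainless box fixed to the counter, outside 146 (x) x 294 (y) x 58 mm high. Origin under its centre on the counter; +x to its hinged back (away from the robot), +y to its left end; yaw within 0.15. In front a ledge 20 mm high, x -0.073 to -0.136, full width, carries on the line x = -0.108 the spring bar (middle) and a clamp knob at each end.
- box_floor (a point): Centre of the wash box's inner floor, 5 mm above the counter. Inside 136 (x) x 284 (y) mm, walls 5 mm thick and 58 mm above the counter.
- lid (a joint): Lid of the wash box, hinged along its back: 0 = shut, 1.5 rad = open, almost upright. A spring always opens it (under 0.4 N m); shut, the spring bar's catch holds it at about 0.01. To latch it, push it fully down, to 0: it cams the catch aside (about 15 N near its front edge) and the catch snaps over.
- lid_hinge (a point): Point on the hinge axis of the lid, at its middle; 62 mm above the counter, at x = +0.073 in the wash box frame.
- lid_front (a point): Middle of the lid's front edge on its upper face, 150 mm from the hinge; moves with the lid. The lid is a steel panel 148 x 296 x 8 mm; shut, its upper face is 67 mm above the counter. Its lug sticks out 44 mm in front of the edge, 22 mm below the hinge, at box y = -0.045.
- bar_travel (a joint): Travel of the spring bar along the wash box's +y: 0 = home (catch over the lid's lug), 0.014 = fully compressed. The lid is let go at about 0.009. It takes about 5.6 N to start and 10.5 N at the end, and springs back when released.
- spring_bar: The spring bar: 8 mm round steel bar along the wash box's y, axis 50 mm above the counter, with a collar 30 mm across that spans y 0.020 to 0.028. Origin on the axis, at box y = 0 when home; axes as the box. A fixed 58 mm high bracket ends at y -0.026, so bare bar shows from there to 0.020. The tool pushes the collar's -y face towards +y. The catch is at the bar's -y end.
- bar_neck (a point): Point on the axis of the bare bar, 24 mm on the -y side of the collar's near face, about the middle of the free stretch; moves with the bar.
- fork: Forked tool standing upright on its two tines, 121 mm tall, 0.14 kg. Origin under its centre, z up. Tines 13 (x) x 26 (y) mm, 44 mm long, with a 16 mm slot between them that runs through along y. Above, a bridge 42 x 26 mm up to 72 mm, then a black handle 34 (x) x 22 (y) mm up to 121 mm. Hold the handle across its 22 mm and push along the tool's y (either face).
- fork_slot (a point): Centre of the fork's slot, 24 mm above the ends of the tines (the slot is closed 44 mm above the ends).
- fork_tray: Small fixed black tray 110 (x) x 100 (y) x 12 mm, floor 4 mm thick, walls 4 mm; the forked tool stands on it at the start and must stand on it at the end. Origin under its centre; z up.
- basket_a: Loose steel filter basket lying upside down, a low round drum 28 mm high, 63 mm across to the grip (68 mm with the thin rim at its foot), about 0.06 kg. Origin at the centre of its underside, z up. Two or three of the three baskets are present (absent: None).
- basket_b: Loose steel filter basket lying upside down, a low round drum 28 mm high, 63 mm across to the grip (68 mm with the thin rim at its foot), about 0.06 kg. Origin at the centre of its underside, z up. Two or three of the three baskets are present (absent: None).
- basket_c: Loose steel filter basket lying upside down, a low round drum 28 mm high, 63 mm across to the grip (68 mm with the thin rim at its foot), about 0.06 kg. Origin at the centre of its underside, z up. Two or three of the three baskets are present (absent: None).
- knob_left (a joint): Turn of the left clamp knob (wash box y = +0.112): grows clockwise seen from above, free end stop at 0, tight end stop at 2.4 rad; starts between 0 and 0.3 and stays where it is left (friction 0.05 N m). Its black wing lies along the angle 2.4 minus the joint value, counter-clockwise from the wash box's +x; a steel dog under it (top 74 mm above the counter) swings over the lid's edge.
- knob_right (a joint): Turn of the right clamp knob (wash box y = -0.112): grows clockwise seen from above, free end stop at 0, tight end stop at 2.4 rad; starts between 0 and 0.3 and stays where it is left (friction 0.05 N m). Its black wing lies along the angle 2.4 minus the joint value, counter-clockwise from the wash box's +x; a steel dog under it (top 74 mm above the counter) swings over the lid's edge.
- knob_left_grip (a point): Point on the turning axis of the left knob, in its wing, 100 mm above the counter. The wing, to grip, is 48 mm long, 13 mm thick, from 80 to 116 mm above the counter; under it a hub 32 mm across, top at 82 mm.
- knob_right_grip (a point): Point on the turning axis of the right knob, in its wing, 100 mm above the counter. The wing, to grip, is 48 mm long, 13 mm thick, from 80 to 116 mm above the counter; under it a hub 32 mm across, top at 82 mm.
- teaspoon_1: Bystander: teaspoon, 130 mm long, lying near the robot.
- mug_1: Bystander: small cup, 64 mm across, 50 mm high.
- group_brush: Bystander: flat black brush, 173 mm long.

How it is judged:
By the outcome, as a careful person would: the job done as asked, in the order asked, and still so for the second after the job is handed in, with the robot touching nothing.
Of basket_a, basket_b, basket_c only 2 to 3 are there at a start; the rules pass over those that are not, and their reading is None.
At some moment in a run one of basket_a, basket_b, basket_c may be knocked a few centimetres aside while the robot is not near it.
It also fails if it takes over 210 s, if anything falls off the work surface, if the arm or the gripper's body presses on something with over 40 N, if the wrist force passes 120 N, or if a joint passes its speed limit or range.

## Working session

There is one attempt and no reset: what is moved stays moved. The work goes in short steps, Python scripts to look and compute and a tool call to move; the robot and the scene stay as the last step left them, time stands still between calls to the robot, and variables do not carry over. Pictures are saved under pics/ and viewed, at most 14 in all, crops included, and the job is handed in when it is done.

Besides the shell and the picture viewer there is one more tool, called after ">>>" by a JSON object that holds its "name" and its "arguments", one argument or row to a line. send_rows: Moves the arm, as the interface text tells. Shift numbers are shares of 0.025 m and turn numbers shares of 90 degrees, none past 1 either way. Its arguments: {"type":"object","properties":{"plan":{"type":"array"},"gripper":{"type":"number"},"force":{"type":"number"}},"required":["plan"]}

```bash
mkdir -p pics; cat > h.py <<'E'
import numpy as np, cv2
from cell import robot, read_camera, get_calibration
def cam(n):
    c=get_calibration(n); K=np.array(c["intrinsics"],float).reshape(3,3)
    R=cv2.Rodrigues(np.array(c["rvec"],float))[0]; t=np.array(c["tvec"],float).ravel(); return K,R,t
def world(d,K,R,t):
    v,u=np.mgrid[:d.shape[0],:d.shape[1]]
    P=np.stack([(u-K[0,2])/K[0,0]*d,(v-K[1,2])/K[1,1]*d,d],-1); return (P-t)@R
def ray(u,v,z,K,R,t):
    r=R.T@np.linalg.solve(K,[u,v,1.]); o=-R.T@t; return o+r*(z-o[2])/r[2]
E
python3 - <<'E'
from h import *
s=robot.observe(); print(s)
for n in("scene","top"):
    im,d=read_camera(n); cv2.imwrite(f"pics/{n}0.png",im); np.save(f"{n}0.npy",d)
    K,R,t=cam(n); print(n,K.tolist(),(-R.T@t).round(3))
E
```

```text
{'time': 0.0, 'qpos': array([-1.37798804e+00,  3.42698182e-01,  1.52499270e+00,  4.53717649e-07,
        1.27539551e+00, -1.46016674e-01]), 'qvel': array([ 1.11384102e-04, -3.22745028e-04,  2.79111653e-05, -2.54370380e-04,
        1.11514153e-03,  2.89587976e-03]), 'joint_efforts': array([-6.17696824e-04, -4.31245780e+01, -2.44221890e+01,  7.17393612e-02,
        5.59275330e-02, -1.56122169e-04]), 'tool_pos': array([ 0.17443534, -0.49475496,  0.22606618]), 'tool_rot': array([-3.14011487e+00, -2.17766107e-04,  3.38824664e-01]), 'contact_force': array([-0.32437521, -0.41216677,  0.68366099]), 'torque': array([ 0.04019724, -0.02974075, -0.02224925]), 'grip_force': 0.0, 'opening': 0.09178891456424486}
scene [[480.6324292544194, 0.0, 316.00783844996835], [0.0, 480.6324292544194, 205.8550646123158], [0.0, 0.0, 1.0]] [-0.208 -1.221  0.816]
top [[505.754281892904, 0.0, 321.1701190549179], [0.0, 505.754281892904, 200.97713224501888], [0.0, 0.0, 1.0]] [ 0.346 -0.229  1.368]
```

View pics/top0.png

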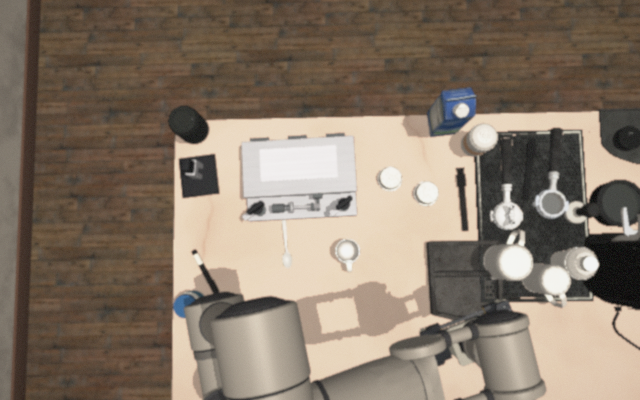

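View pics/scene0.png

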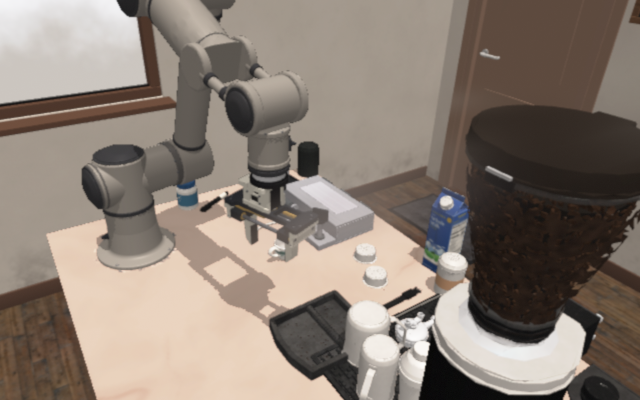

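The top view shows the wash box around (300,170), its knobs at (256,208) and (343,204), and the fork on its tray at (198,175). Two baskets are at (389,178) and (426,193), the mug at (346,250), the spoon at (286,245) and the brush at (462,198). Next I measure them.

```bash
python3 - <<'E'
from h import *
im=cv2.imread("pics/top0.png"); d=np.load("top0.npy"); K,R,t=cam("top"); W=world(d,K,R,t)
v,u=np.mgrid[:400,:640]; z=W[...,2]
print("axes",ray(320,200,0,K,R,t),ray(420,200,0,K,R,t),ray(320,100,0,K,R,t))
def blob(m,name,amin=8):
    n,l,s,c=cv2.connectedComponentsWithStats(m.astype(np.uint8))
    for i in range(1,n):
        if s[i,4]>=amin: print(name,c[i].round(1),s[i].tolist(),np.median(W[l==i],0).round(4), 'ctr',ray(*c[i],np.median(z[l==i]),K,R,t).round(4))
    return l
reg=(u>175)&(u<470)&(v>115)&(v<270)
blob(reg&(abs(z-0.028)<0.006),"h28",60)
m=reg&(abs(z-0.067)<0.006)&(u<365)&(u>230)&(v<205)
l=blob(m,"lid",500)
pts=W[m]; 
rc=cv2.minAreaRect((W[m][:,:2]*1000).astype(np.float32)); print(rc)
blob(reg&(z>0.105)&(z<0.13),"z116-121",4)
blob(reg&(z>0.085)&(z<0.125)&(v>195),"knob",4)
blob((u>175)&(u<222)&(v>150)&(v<200)&(z>0.05),"fork",4)
dark=(im.max(2)<70)&(u>175)&(u<225)&(v>148)&(v<202)
l=blob(dark,"tray",30); ys,xs=np.nonzero(dark); print(cv2.minAreaRect(np.array([ray(a,b,0.008,K,R,t)[:2]*1000 for a,b in zip(xs,ys)],np.float32)))
cv2.imwrite("pics/crop0.png",cv2.resize(im[110:270,170:370],None,fx=4,fy=3.75,interpolation=cv2.INTER_CUBIC)[:600])
E
```

```text
axes [ 4.78228781e-01 -1.92823159e-01  2.22044605e-16] [ 0.47364764 -0.46341908  0.        ] [ 0.75656984 -0.19679024  0.        ]
h28 [390.6 176.6] [380, 166, 22, 22, 368] [ 0.5345 -0.383   0.0281] ctr [ 0.5349 -0.3827  0.0281]
h28 [427.4 191.8] [416, 181, 23, 22, 371] [ 0.4923 -0.4791  0.0284] ctr [ 0.4924 -0.4788  0.0284]
h28 [442.4 247.9] [428, 240, 42, 30, 272] [ 0.3543 -0.4984  0.0256] ctr [ 0.3438 -0.5136  0.0256]
lid [298.8 165.1] [242, 132, 115, 66, 6323] [ 0.5638 -0.1411  0.0679] ctr [ 0.5639 -0.1407  0.0679]
((553.113525390625, -140.171875), (185.75384521484375, 296.0124816894531), 2.2432594299316406)
z116-121 [185.8 124.1] [176, 116, 24, 20, 374] [0.6673 0.1436 0.1149] ctr [0.6668 0.1429 0.1149]
z116-121 [446.5 123.9] [435, 116, 32, 12, 91] [ 0.6494 -0.5101  0.1173] ctr [ 0.6531 -0.5157  0.1173]
z116-121 [186.4 163.8] [181, 157, 12, 15, 140] [0.5629 0.1377 0.1231] ctr [0.5632 0.1378 0.1231]
z116-121 [344.  201.7] [336, 195, 17, 14, 101] [ 0.4612 -0.2555  0.1152] ctr [ 0.4617 -0.2554  0.1152]
z116-121 [254.9 206.6] [247, 200, 17, 14, 104] [ 0.4528 -0.0334  0.115 ] ctr [ 0.4533 -0.0331  0.115 ]
knob [343.9 202.2] [336, 196, 17, 14, 110] [ 0.461  -0.2555  0.1148] ctr [ 0.4607 -0.2553  0.1148]
knob [255.5 206.9] [247, 200, 18, 15, 131] [ 0.4526 -0.0337  0.1142] ctr [ 0.4525 -0.0344  0.1142]
fork [189.9 166. ] [181, 157, 19, 19, 276] [0.5608 0.1326 0.1072] ctr [0.5602 0.1334 0.1072]
tray [198.9 176.8] [180, 155, 38, 42, 1077] [0.5417 0.1307 0.0048] ctr [0.5471 0.1378 0.0048]
((550.1721801757812, 138.70716857910156), (103.89618682861328, 94.4959945678711), 6.601592540740967)
```

View pics/crop0.png

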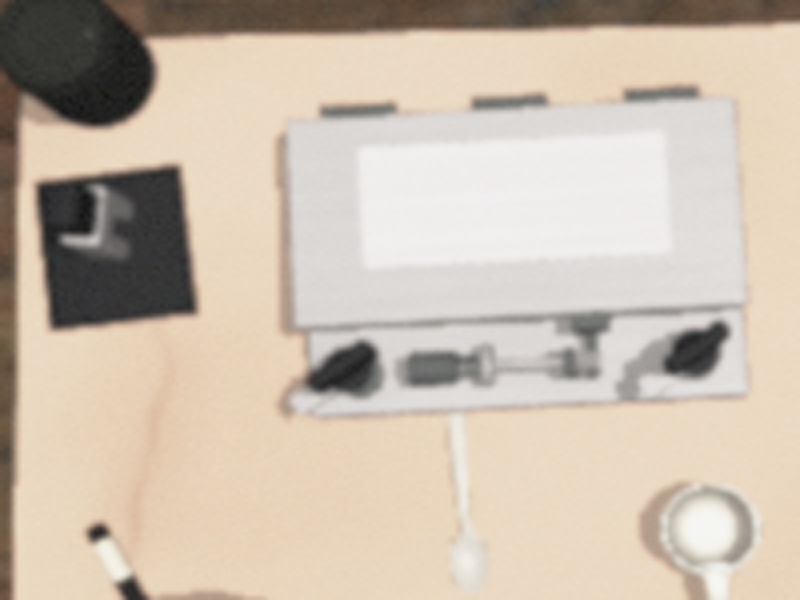

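The crop shows the fork's handle at about (70,210) on its tilted tray. The knob wings are at (343,366) and (700,350), with the bar between them and the collar near (487,365). The box origin comes out at about (0.565,-0.1405), yaw 0.038. I'm moving above the fork now.

>>> {"name": "send_rows", "arguments": {
  "plan": [
    [[0.61, -0.78, -0.07], [0, 0, 0.1]],
    [[0.61, -0.78, -0.07], [0, 0, 0.043]],
    [[0.61, -0.78, -0.07], [0, 0, 0]],
    [[0.61, -0.78, -0.07], [0, 0, 0]],
    [[0.61, -0.78, -0.07], [0, 0, 0]],
    [[0.61, -0.78, -0.07], [0, 0, 0]],
    [[0.61, -0.78, -0.07], [0, 0, 0]],
    [[0.61, -0.78, -0.07], [0, 0, 0]],
    [[0.61, -0.78, -0.07], [0, 0, 0]],
    [[0.61, -0.78, -0.07], [0, 0, 0]]
  ],
  "gripper": 1,
  "force": 30
}}

```text
time: 1.35
tool_pos: [0.2975, -0.28, 0.244]
tool_rot: [-3.141, 0.0, 0.114]
contact_force: [-0.6, -0.9, 0.0]
opening: 0.0921
grip_force: 0.0
```

>>> {"name": "send_rows", "arguments": {
  "plan": [
    [[0.61, -0.78, -0.07], [0, 0, 0]],
    [[0.61, -0.78, -0.07], [0, 0, 0]],
    [[0.61, -0.78, -0.07], [0, 0, 0]],
    [[0.61, -0.78, -0.07], [0, 0, 0]],
    [[0.61, -0.78, -0.07], [0, 0, 0]],
    [[0.61, -0.78, -0.07], [0, 0, 0]],
    [[0.61, -0.78, -0.07], [0, 0, 0]],
    [[0.61, -0.78, -0.07], [0, 0, 0]],
    [[0.61, -0.78, -0.07], [0, 0, 0]],
    [[0.61, -0.78, -0.07], [0, 0, 0]]
  ]
}}

```text
time: 2.6
tool_pos: [0.4267, -0.069, 0.2615]
tool_rot: [-3.141, 0.001, 0.114]
contact_force: [0.3, 0.7, 1.3]
opening: 0.0917
grip_force: 0.0
```

>>> {"name": "send_rows", "arguments": {
  "plan": [
    [[0.61, -0.78, -0.07], [0, 0, 0]],
    [[0.61, -0.78, -0.07], [0, 0, 0]],
    [[0.61, -0.78, -0.07], [0, 0, 0]],
    [[0.61, -0.78, -0.07], [0, 0, 0]],
    [[0.61, -0.78, -0.07], [0, 0, 0]],
    [[0.61, -0.78, -0.07], [0, 0, 0]],
    [[0.61, -0.78, -0.07], [0, 0, 0]],
    [[0.61, -0.78, -0.07], [0, 0, 0]],
    [[0.61, -0.78, -0.07], [0, 0, 0]],
    [[0, 0, 0], [0, 0, 0]]
  ]
}}

```text
time: 3.85
tool_pos: [0.5431, 0.1212, 0.2767]
tool_rot: [-3.142, 0.001, 0.116]
contact_force: [-0.2, -0.8, -0.1]
opening: 0.0917
grip_force: 0.0
```

```bash
cat >> h.py <<'E'
from scipy.spatial.transform import Rotation as Ro
def go(p,yaw):
    "print shift (tool axes after the turn) in rows of full scale, and turn about tool z in full scale"
    s=robot.observe(); q=np.array(p)-s["tool_pos"]; r=s["tool_rot"]
    Rt=Ro.from_euler("xyz",[np.pi,0,yaw]).as_matrix()
    rv=(Ro.from_euler("xyz",r).inv()*Ro.from_matrix(Rt)).as_rotvec()/(np.pi/2)
    print("shift",(Rt.T@q/0.025).round(2),"turn",rv.round(3),"at",s["tool_pos"].round(4),r.round(3),"t",round(s["time"],2),"F",s["contact_force"].round(1),"op",round(s["opening"],4),round(s["grip_force"],1))
E
python3 - <<'E'
from h import *
go([.563,.138,.28],.115)
for n in("wrist","top"):
    K,R,t=cam(n); im,d=read_camera(n); cv2.imwrite(f"pics/{n}1.png",im); np.save(f"{n}1.npy",d)
    np.savez(f"{n}1c.npz",K=K,R=R,t=t); print(n,(-R.T@t).round(3),R[2].round(3))
a=np.vstack([cv2.imread("pics/wrist1.png")[:, :],cv2.imread("pics/top1.png")]); cv2.imwrite("pics/w1.png",cv2.resize(a,None,fx=.75,fy=.75,interpolation=cv2.INTER_AREA))
E
```

```text
shift [ 0.87 -0.58 -0.13] turn [-0.     0.001  0.001] at [0.5431 0.1212 0.2767] [-3.142e+00  1.000e-03  1.160e-01] t 3.85 F [-0.2 -0.8 -0.1] op 0.0917 0.0
wrist [0.62  0.13  0.435] [-0.287 -0.033 -0.958]
top [ 0.346 -0.229  1.368] [ 0.095  0.024 -0.995]
```

View pics/w1.png

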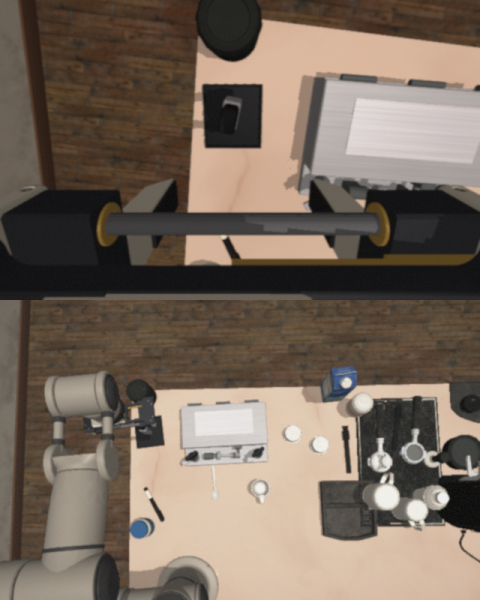

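The lower (top) view is clear of the arm and shows only two baskets, near (293,433) and (320,444). The upper (wrist) view shows the fork on its tray at (230,115). I'm measuring the fork and tray closely.

```bash
python3 - <<'E'
from h import *
im=cv2.imread("pics/wrist1.png"); d=np.load("wrist1.npy"); c=np.load("wrist1c.npz"); W=world(d,c["K"],c["R"],c["t"]); z=W[...,2]
v,u=np.mgrid[:400,:640]; reg=(u>265)&(u<355)&(v>105)&(v<205)
def rect(m,n):
    k,l,s,_=cv2.connectedComponentsWithStats(m.astype(np.uint8)); m=l==1+np.argmax(s[1:,4])
    print(n,m.sum(),np.median(z[m]).round(4),cv2.minAreaRect((W[m][:,:2]*1000).astype(np.float32)))
rect(reg&(z>.115)&(z<.135),"handle top")
rect(reg&(z>.05)&(z<.135),"fork")
rect(reg&(im.max(2)<75)&(z<.02),"tray")
for n in range(1):
    m=reg&(z>.115)&(z<.135); P=W[m][:,:2]; print(P.min(0).round(4),P.max(0).round(4))
cv2.imwrite("pics/c1.png",cv2.resize(im[105:205,260:360],None,fx=5,fy=5,interpolation=cv2.INTER_CUBIC))
E
```

```text
handle top 795 0.1248 ((564.1795654296875, 142.40267944335938), (21.92205810546875, 34.10207748413086), 84.62706756591797)
fork 1096 0.1242 ((564.788330078125, 142.28851318359375), (25.885847091674805, 41.02553176879883), 84.83468627929688)
tray 5185 0.0046 ((551.2872924804688, 140.6046905517578), (106.8061752319336, 97.19947814941406), 6.655673980712891)
[0.5474 0.1304] [0.5817 0.1543]
```

View pics/c1.png

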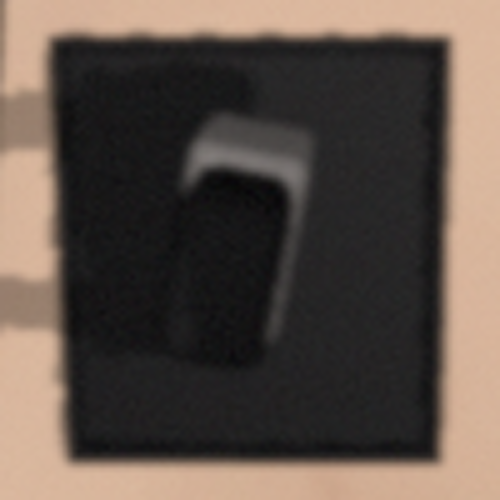

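The crop shows the handle leaning to the right (fork yaw about -0.094), and its 22 x 34 mm outline matches the given size. The fork centre is (0.5645, 0.1423).

```bash
python3 -c "
from h import *
go([.5645,.1423,.092],-.094)"
```

```text
shift [ 0.79 -0.97  7.4 ] turn [0.    0.001 0.133] at [0.5425 0.1199 0.2769] [3.141e+00 1.000e-03 1.150e-01] t 3.95 F [-0.7  0.1  0. ] op 0.0919 0.0
```

>>> {"name": "send_rows", "arguments": {
  "plan": [
    [[0, 0, 0], [0, 0, 0.1]],
    [[0, 0, 0], [0, 0, 0.033]],
    [[0.79, -0.95, 0], [0, 0, 0]],
    [[0, 0, 1], [0, 0, 0]],
    [[0, 0, 1], [0, 0, 0]],
    [[0, 0, 1], [0, 0, 0]],
    [[0, 0, 1], [0, 0, 0]],
    [[0, 0, 0], [0, 0, 0]],
    [[0, 0, 0], [0, 0, 0]],
    [[0, 0, 0], [0, 0, 0]]
  ]
}}

```text
time: 5.2
tool_pos: [0.5655, 0.1418, 0.1788]
tool_rot: [-3.141, -0.002, -0.095]
contact_force: [0.5, -0.2, -0.4]
opening: 0.092
grip_force: 0.0
```

```bash
python3 -c "
from h import *
go([.5645,.1423,.092],-.094)"
```

```text
shift [-0.04 -0.02  3.47] turn [-0.    -0.001 -0.001] at [0.5655 0.1418 0.1788] [-3.141e+00 -2.000e-03 -9.500e-02] t 5.2 F [ 0.5 -0.2 -0.4] op 0.092 0.0
```

>>> {"name": "send_rows", "arguments": {
  "plan": [
    [[-0.04, 0, 1], [0, 0, 0]],
    [[0, 0, 1], [0, 0, 0]],
    [[0, 0, 0.8], [0, 0, 0]],
    [[0, 0, 0.6], [0, 0, 0]],
    [[0, 0, 0], [0, 0, 0]],
    [[0, 0, 0], [0, 0, 0]],
    [[0, 0, 0], [0, 0, 0]],
    [[0, 0, 0], [0, 0, 0]],
    [[0, 0, 0], [0, 0, 0]],
    [[0, 0, 0], [0, 0, 0]]
  ]
}}

```text
time: 6.45
tool_pos: [0.5639, 0.1421, 0.0925]
tool_rot: [3.142, -0.0, -0.095]
contact_force: [-0.1, 0.8, 1.1]
opening: 0.0919
grip_force: 0.0
```

>>> {"name": "send_rows", "arguments": {
  "plan": [
    [[0, 0, 0], [0, 0, 0]],
    [[0, 0, 0], [0, 0, 0]],
    [[0, 0, 0], [0, 0, 0]],
    [[0, 0, 0], [0, 0, 0]],
    [[0, 0, 0], [0, 0, 0]],
    [[0, 0, 0], [0, 0, 0]],
    [[0, 0, 0], [0, 0, 0]],
    [[0, 0, 0], [0, 0, 0]],
    [[0, 0, 0], [0, 0, 0]],
    [[0, 0, 0], [0, 0, 0]]
  ],
  "gripper": -1,
  "force": 30
}}

```text
time: 7.7
tool_pos: [0.5639, 0.1421, 0.0924]
tool_rot: [3.142, -0.0, -0.095]
contact_force: [0.0, 0.5, -0.1]
opening: 0.0218
grip_force: 30.0
```

```bash
python3 -c "
from h import *
go([.4577,-.1483,.3],.038)"
```

```text
shift [-4.69 11.45 -8.3 ] turn [ 0.    -0.    -0.085] at [0.5639 0.1421 0.0924] [ 3.142 -0.    -0.095] t 7.7 F [ 0.   0.5 -0.1] op 0.0218 30.0
```

>>> {"name": "send_rows", "arguments": {
  "plan": [
    [[0, 0, -1], [0, 0, 0]],
    [[0, 0, -1], [0, 0, 0]],
    [[0, 0, -1], [0, 0, 0]],
    [[0, 0, -1], [0, 0, 0]],
    [[0, 0, -1], [0, 0, -0.085]],
    [[-0.4, 1, -0.6], [0, 0, 0]],
    [[-0.4, 1, 0], [0, 0, 0]],
    [[-0.4, 1, 0], [0, 0, 0]],
    [[-0.4, 1, 0], [0, 0, 0]],
    [[-0.4, 1, 0], [0, 0, 0]]
  ]
}}

```text
time: 8.95
tool_pos: [0.5182, 0.0145, 0.2322]
tool_rot: [3.142, 0.001, 0.039]
contact_force: [-0.2, -0.7, -1.7]
opening: 0.0221
grip_force: 30.0
```

>>> {"name": "send_rows", "arguments": {
  "plan": [
    [[-0.4, 1, 0], [0, 0, 0]],
    [[-0.4, 1, 0], [0, 0, 0]],
    [[-0.4, 1, 0], [0, 0, 0]],
    [[-0.4, 1, 0], [0, 0, 0]],
    [[-0.4, 1, 0], [0, 0, 0]],
    [[-0.4, 1, 0], [0, 0, 0]],
    [[-0.29, 0.45, 0], [0, 0, 0]],
    [[0, 0, 0], [0, 0, 0]],
    [[0, 0, 0], [0, 0, 0]],
    [[0, 0, 0], [0, 0, 0]]
  ]
}}

```text
time: 10.2
tool_pos: [0.4581, -0.1478, 0.2325]
tool_rot: [-3.142, -0.0, 0.04]
contact_force: [-0.3, -0.6, -1.3]
opening: 0.0221
grip_force: 30.0
```

```bash
python3 - <<'E'
from h import *
go([.4577,-.1483,.232],.038)
K,R,t=cam("wrist"); im,d=read_camera("wrist"); cv2.imwrite("pics/wrist2.png",im); np.savez("w2.npz",K=K,R=R,t=t,d=d)
E
```

```text
shift [-0.02  0.02  0.02] turn [-0.    -0.     0.001] at [ 0.4581 -0.1478  0.2325] [-3.142 -0.     0.04 ] t 10.2 F [-0.3 -0.6 -1.3] op 0.0221 30.0
```

View pics/wrist2.png

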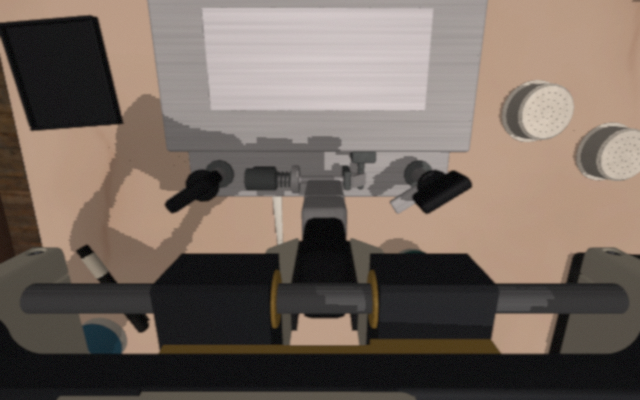

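The wrist view shows the collar at (296,178), the catch at (360,160), the knobs at (195,190) and (442,190), and the fork at (323,205). I'm refining the bar line from depth.

```bash
python3 - <<'E'
from h import *
c=np.load("w2.npz"); W=world(c["d"],c["K"],c["R"],c["t"]); z=W[...,2]; v,u=np.mgrid[:400,:640]
for n,m in (("L",(u>150)&(u<240)&(v>160)&(v<220)&(z>.105)&(z<.125)),("R",(u>400)&(u<480)&(v>160)&(v<220)&(z>.105)&(z<.125)),
  ("collar",(u>285)&(u<302)&(v>160)&(v<200)&(z>.055)&(z<.075)),("bar",(u>303)&(u<345)&(v>165)&(v<187)&(z>.045)&(z<.058)),("lid",(u>140)&(u<500)&(v<160)&(z>.06)&(z<.074))):
    P=W[m]; print(n,m.sum(),P.mean(0).round(4),P.min(0).round(4),P.max(0).round(4),cv2.minAreaRect((P[:,:2]*1000).astype(np.float32)))
E
```

```text
L 816 [ 0.4549 -0.0328  0.1153] [ 0.4371 -0.0522  0.1051] [ 0.4706 -0.0096  0.1188] ((453.4602966308594, -30.92709732055664), (12.871254920959473, 47.568241119384766), 34.704376220703125)
R 955 [ 0.4634 -0.2526  0.1142] [ 0.4445 -0.2744  0.105 ] [ 0.4793 -0.2327  0.118 ] ((462.1911926269531, -253.6949005126953), (13.206137657165527, 47.921409606933594), 36.465457916259766)
collar 263 [ 0.4581 -0.1175  0.0613] [ 0.4439 -0.1232  0.055 ] [ 0.4705 -0.1087  0.0664] ((457.1981201171875, -115.96141052246094), (26.49590301513672, 14.368220329284668), 0.4714892506599426)
bar 200 [ 0.4595 -0.1492  0.0536] [ 0.4511 -0.169   0.045 ] [ 0.468 -0.127  0.058] ((459.2705383300781, -147.942138671875), (16.8951358795166, 41.855167388916016), 0.8132604360580444)
lid 48874 [ 0.5576 -0.1386  0.0683] [ 0.4827 -0.2879  0.0641] [0.6247 0.011  0.0718] ((550.3056030273438, -138.6231689453125), (138.1490020751953, 295.7528076171875), 2.236328363418579)
```

>>> {"name": "send_rows", "arguments": {
  "plan": [
    [[-0.02, 0, 1], [0, 0, 0]],
    [[0, 0, 1], [0, 0, 0]],
    [[0, 0, 0.8], [0, 0, 0]],
    [[0, 0, 0.5], [0, 0, 0]],
    [[0, 0, 0.4], [0, 0, 0]],
    [[0, 0, 0.4], [0, 0, 0]],
    [[0, 0, 0.4], [0, 0, 0]],
    [[0, 0, 0.3], [0, 0, 0]],
    [[0, 0, 0], [0, 0, 0]],
    [[0, 0, 0], [0, 0, 0]]
  ]
}}

```text
time: 11.5
tool_pos: [0.4575, -0.1487, 0.1127]
tool_rot: [3.141, -0.001, 0.039]
contact_force: [-0.2, 0.3, -0.9]
opening: 0.0218
grip_force: 30.0
```

>>> {"name": "send_rows", "arguments": {
  "plan": [
    [[0, -0.1, 0], [0, 0, 0]],
    [[0, -0.1, 0], [0, 0, 0]],
    [[0, -0.1, 0], [0, 0, 0]],
    [[0, -0.1, 0], [0, 0, 0]],
    [[0, -0.1, 0], [0, 0, 0]],
    [[0, -0.1, 0], [0, 0, 0]],
    [[0, -0.1, 0], [0, 0, 0]],
    [[0, -0.1, 0], [0, 0, 0]],
    [[0, 0, 0], [0, 0, 0]],
    [[0, 0, 0], [0, 0, 0]]
  ]
}}

```text
time: 12.75
tool_pos: [0.4567, -0.1298, 0.1126]
tool_rot: [3.139, -0.0, 0.039]
contact_force: [-0.8, -5.1, -1.1]
opening: 0.0217
grip_force: 30.0
```

```bash
python3 -c "
from h import *
go([.4577,-.1253,.1127],.038)"
```

```text
shift [ 0.05 -0.18 -0.  ] turn [ 0.002 -0.     0.001] at [ 0.4567 -0.1298  0.1126] [ 3.139 -0.     0.039] t 12.75 F [-0.8 -5.1 -1.1] op 0.0217 30.0
```

>>> {"name": "send_rows", "arguments": {
  "plan": [
    [[0, -0.1, 0], [0, 0, 0]],
    [[0, -0.1, 0], [0, 0, 0]],
    [[0, -0.08, 0], [0, 0, 0]],
    [[0, 0, 0], [0, 0, 0]],
    [[0, 0, 0], [0, 0, 0]],
    [[0, 0, 0], [0, 0, 0]],
    [[0, 0, 0], [0, 0, 0]],
    [[0, 0, 0], [0, 0, 0]],
    [[0, 0, 0], [0, 0, 0]],
    [[0, 0, 0], [0, 0, 0]]
  ]
}}

```text
time: 14.0
tool_pos: [0.4565, -0.1237, 0.1127]
tool_rot: [3.137, -0.0, 0.04]
contact_force: [-1.2, -9.4, -3.4]
opening: 0.0219
grip_force: 30.0
```

```bash
cat > look.py <<'E'
import sys
from h import *
n,f=sys.argv[1:3]; K,R,t=cam(n); im,d=read_camera(n); cv2.imwrite(f"pics/{f}.png",im); np.savez(f+".npz",K=K,R=R,t=t,d=d)
E
python3 look.py top lid1; python3 - <<'E'
from h import *
go([.4577,-.1253,.1127],.038)
c=np.load("lid1.npz"); W=world(c["d"],c["K"],c["R"],c["t"]); m=(W[...,0]>.5)&(W[...,0]<.75)&(W[...,1]>-.28)&(W[...,1]<0)&(W[...,2]<.25); print(np.percentile(W[m][:,2],[5,50,95]).round(3))
E
```

```text
shift [ 0.05  0.07 -0.  ] turn [ 0.003 -0.     0.001] at [ 0.4565 -0.1237  0.1127] [ 3.137 -0.     0.039] t 14.05 F [-1.4 -9.2 -3.3] op 0.022 30.0
[-0.003  0.072  0.181]
```

```bash
python3 look.py scene sc1; python3 -c "
import cv2,numpy as np
a=cv2.imread('pics/lid1.png')[100:260,180:400];b=cv2.imread('pics/sc1.png')[100:270,200:420]
cv2.imwrite('pics/v1.png',np.hstack([cv2.resize(a,(400,300)),cv2.resize(b,(400,300))]))"
```

```text
(no output)
```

View pics/v1.png

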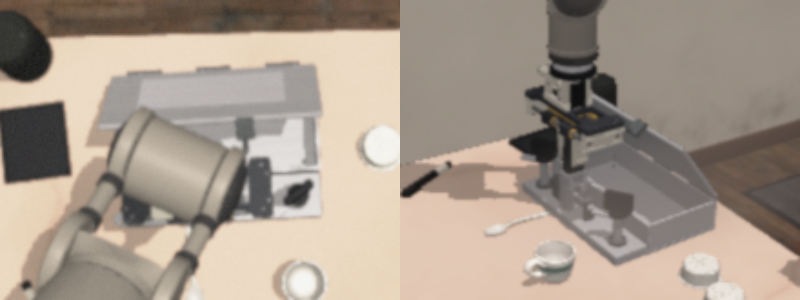

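The lid has sprung about half open and its lug rests on the gripper, as I expected. I'm letting the bar return and lifting clear.

>>> {"name": "send_rows", "arguments": {
  "plan": [
    [[0, 0.2, 0], [0, 0, 0]],
    [[0, 0.2, 0], [0, 0, 0]],
    [[0, 0.2, 0], [0, 0, 0]],
    [[0, 0.2, 0], [0, 0, 0]],
    [[0.04, 0.1, 0], [0, 0, 0]],
    [[0, 0, -0.5], [0, 0, 0]],
    [[0, 0, -0.6], [0, 0, 0]],
    [[0, 0, -0.8], [0, 0, 0]],
    [[0, 0, -1], [0, 0, 0]],
    [[0, 0, -1], [0, 0, 0]]
  ]
}}

```text
time: 15.35
tool_pos: [0.4581, -0.1437, 0.2116]
tool_rot: [3.141, -0.001, 0.039]
contact_force: [1.0, 0.3, -0.3]
opening: 0.0217
grip_force: 30.0
```

>>> {"name": "send_rows", "arguments": {
  "plan": [
    [[-0.5, 0, -1], [0, 0, 0]],
    [[-1, 0, -1], [0, 0, 0]],
    [[0, -1, 0], [0, 0, 0]],
    [[0, -1, 0], [0, 0, 0]],
    [[0, -1, 0], [0, 0, 0]],
    [[0, -1, 0], [0, 0, 0]],
    [[0, -1, 0], [0, 0, 0]],
    [[0, -1, 0], [0, 0, 0]],
    [[0, -1, 0], [0, 0, 0]],
    [[0, -1, 0], [0, 0, 0]]
  ]
}}

```text
time: 16.6
tool_pos: [0.4127, 0.0555, 0.2608]
tool_rot: [-3.142, -0.001, 0.039]
contact_force: [0.3, 0.2, -1.5]
opening: 0.0217
grip_force: 30.0
```

```bash
python3 look.py top lid2; python3 - <<'E'
from h import *
go([.553,.140,.22],.115)
c=np.load("lid2.npz"); W=world(c["d"],c["K"],c["R"],c["t"])
p=lambda b:((np.array([.565,-.1405])+np.array([[.9993,-.038],[.038,.9993]])@b))
for by in(-.09,-.04,.0,.05,.09):
  m=(abs(W[...,1]-p([.07,by])[1])<.02)&(W[...,0]>.5)&(W[...,0]<.75)&(W[...,2]>.08)&(W[...,2]<.26); P=W[m]
  print(by,m.sum(), P[np.argmax(P[:,2])].round(3) if len(P) else None)
E
```

```text
shift [ 5.97 -2.63  1.63] turn [-0.001 -0.001 -0.048] at [0.4123 0.0577 0.2608] [-3.14e+00 -1.00e-03  4.00e-02] t 16.65 F [-2.1  1.6 -1.6] op 0.022 30.0
-0.09 199 [ 0.629 -0.231  0.216]
-0.04 205 [ 0.607 -0.186  0.254]
0.0 196 [ 0.629 -0.129  0.217]
0.05 194 [ 0.627 -0.101  0.217]
0.09 194 [ 0.624 -0.043  0.216]
```

>>> {"name": "send_rows", "arguments": {
  "plan": [
    [[0, 0, 0], [0, 0, -0.048]],
    [[0, -0.9, 0], [0, 0, 0]],
    [[0, -0.9, 0], [0, 0, 0]],
    [[0.6, -0.83, 0], [0, 0, 0]],
    [[1, 0, 0], [0, 0, 0]],
    [[1, 0, 0.4], [0, 0, 0]],
    [[1, 0, 0.4], [0, 0, 0]],
    [[1, 0, 0.4], [0, 0, 0]],
    [[1, 0, 0.4], [0, 0, 0]],
    [[0.37, 0, 0], [0, 0, 0]]
  ]
}}

```text
time: 17.9
tool_pos: [0.5541, 0.1366, 0.2195]
tool_rot: [3.141, 0.002, 0.114]
contact_force: [0.1, 0.2, -1.7]
opening: 0.0219
grip_force: 30.0
```

```bash
python3 -c "
from h import *
go([.553,.140,.0925],.115)"
```

```text
shift [-0.03 -0.14  5.08] turn [ 0.     0.001 -0.001] at [0.5541 0.1366 0.2195] [3.141e+00 2.000e-03 1.140e-01] t 17.9 F [ 0.1  0.2 -1.7] op 0.0219 30.0
```

>>> {"name": "send_rows", "arguments": {
  "plan": [
    [[0, -0.14, 1], [0, 0, 0]],
    [[0, 0, 1], [0, 0, 0]],
    [[0, 0, 1], [0, 0, 0]],
    [[0, 0, 0.8], [0, 0, 0]],
    [[0, 0, 0.5], [0, 0, 0]],
    [[0, 0, 0.4], [0, 0, 0]],
    [[0, 0, 0.25], [0, 0, 0]],
    [[0, 0, 0.1], [0, 0, 0]],
    [[0, 0, 0], [0, 0, 0]],
    [[0, 0, 0], [0, 0, 0]]
  ]
}}

```text
time: 19.15
tool_pos: [0.5536, 0.1402, 0.0941]
tool_rot: [3.141, -0.001, 0.114]
contact_force: [-0.2, -0.3, -1.3]
opening: 0.0219
grip_force: 30.0
```

```bash
python3 -c "
from h import *
go([.553,.140,.0925],.115)"
```

```text
shift [-0.02  0.01  0.06] turn [ 0.    -0.001 -0.001] at [0.5536 0.1402 0.0941] [ 3.141e+00 -1.000e-03  1.140e-01] t 19.15 F [-0.2 -0.3 -1.3] op 0.0219 30.0
```

>>> {"name": "send_rows", "arguments": {
  "plan": [
    [[0, 0, 0.03], [0, 0, 0]],
    [[0, 0, 0.03], [0, 0, 0]],
    [[0, 0, 0.02], [0, 0, 0]],
    [[0, 0, 0], [0, 0, 0]],
    [[0, 0, 0], [0, 0, 0]],
    [[0, 0, 0], [0, 0, 0]],
    [[0, 0, 0], [0, 0, 0]],
    [[0, 0, 0], [0, 0, 0]],
    [[0, 0, 0], [0, 0, 0]],
    [[0, 0, 0], [0, 0, 0]]
  ]
}}

```text
time: 20.4
tool_pos: [0.5535, 0.1402, 0.0924]
tool_rot: [3.141, -0.001, 0.114]
contact_force: [-2.3, 0.7, 5.1]
opening: 0.0222
grip_force: 30.0
```

>>> {"name": "send_rows", "arguments": {
  "plan": [
    [[0, 0, 0], [0, 0, 0]],
    [[0, 0, 0], [0, 0, 0]],
    [[0, 0, 0], [0, 0, 0]],
    [[0, 0, 0], [0, 0, 0]],
    [[0, 0, 0], [0, 0, 0]],
    [[0, 0, -0.4], [0, 0, 0]],
    [[0, 0, -0.6], [0, 0, 0]],
    [[0, 0, -1], [0, 0, 0]],
    [[0, 0, -1], [0, 0, 0]],
    [[0, 0, -1], [0, 0, 0]]
  ],
  "gripper": 1
}}

```text
time: 21.65
tool_pos: [0.5535, 0.1402, 0.1939]
tool_rot: [3.141, -0.002, 0.114]
contact_force: [0.2, -0.4, -0.1]
opening: 0.0915
grip_force: 0.0
```

```bash
python3 look.py top t3; python3 - <<'E'
from h import *
c=np.load("t3.npz"); K,R,t=c["K"],c["R"],c["t"]; W=world(c["d"],K,R,t); z=W[...,2]; v,u=np.mgrid[:400,:640]
n,l,s,_=cv2.connectedComponentsWithStats(((abs(z-.028)<.006)&(u>365)&(u<445)&(v>140)&(v<230)).astype(np.uint8))
for i in range(1,n):
    if s[i,4]>100: print(np.median(W[l==i],0).round(4))
print(robot.observe()["qpos"].round(2))
go([.5345,-.383,.18],.038)
go([.5345,-.383,.18],.038+np.pi)
E
```

```text
[ 0.5341 -0.3825  0.0281]
[ 0.5163 -0.4626  0.0282]
[ 0.11  0.45  1.44 -0.    1.24  1.57]
shift [-1.62 20.89  0.7 ] turn [-0.    -0.005  0.049] at [0.5552 0.1405 0.1975] [ 3.142 -0.008  0.114] t 21.7 F [ 1.4 -0.2  1.8] op 0.0919 0.0
shift [  1.62 -20.89   0.7 ] turn [ 0.007 -0.    -1.951] at [0.5552 0.1405 0.1975] [ 3.142 -0.008  0.114] t 21.7 F [ 1.4 -0.2  1.8] op 0.0919 0.0
```

One basket has been knocked aside, to (.5163,-.4626). I'll take it first, gripping across the line between the two baskets.

>>> {"name": "send_rows", "arguments": {
  "plan": [
    [[-0.86, 1, -0.5], [0, 0, 0]],
    [[-0.86, 1, -0.5], [0, 0, 0]],
    [[-0.86, 1, 0], [0, 0, 0]],
    [[-0.86, 1, 0], [0, 0, 0]],
    [[-0.86, 1, 0], [0, 0, 0]],
    [[0, 1, 0], [0, 0, 0]],
    [[0, 1, 0], [0, 0, 0]],
    [[0, 1, 0], [0, 0, 0]],
    [[0, 1, 0], [0, 0, 0]],
    [[0, 1, 0], [0, 0, 0]]
  ]
}}

```text
time: 22.95
tool_pos: [0.4751, -0.1213, 0.2174]
tool_rot: [3.141, -0.001, 0.114]
contact_force: [-0.2, -0.1, 0.9]
opening: 0.0919
grip_force: 0.0
```

>>> {"name": "send_rows", "arguments": {
  "plan": [
    [[0, 1, 0], [0, 0, 0]],
    [[0, 1, 0], [0, 0, 0]],
    [[0, 1, 0], [0, 0, 0]],
    [[0, 1, 0], [0, 0, 0]],
    [[0, 1, 0], [0, 0, 0]],
    [[0, 1, 0], [0, 0, 0]],
    [[0, 1, 0], [0, 0, 0]],
    [[0, 1, 0], [0, 0, 0]],
    [[0, 1, 0], [0, 0, 0]],
    [[0, 1, 0], [0, 0, 0]]
  ]
}}

```text
time: 24.2
tool_pos: [0.5035, -0.37, 0.217]
tool_rot: [3.141, -0.0, 0.114]
contact_force: [-0.1, -0.9, -0.5]
opening: 0.0914
grip_force: 0.0
```

>>> {"name": "send_rows", "arguments": {
  "plan": [
    [[0, 1, 0], [0, 0, 0]],
    [[0, 1, 0], [0, 0, 0]],
    [[0, 1, 0], [0, 0, 0]],
    [[0, 0.8, 0], [0, 0, -0.1]],
    [[0, 0, 0], [0, 0, -0.115]],
    [[0, 0, 0], [0, 0, -0.115]],
    [[0, 0, 0], [0, 0, -0.115]],
    [[0, 0, 0], [0, 0, -0.115]],
    [[0, 0, 0], [0, 0, -0.115]],
    [[0, 0, 0], [0, 0, -0.111]]
  ]
}}

```text
time: 25.45
tool_pos: [0.5142, -0.4635, 0.2169]
tool_rot: [3.141, 0.0, 1.355]
contact_force: [-0.3, -0.1, -0.4]
opening: 0.092
grip_force: 0.0
```

```bash
python3 look.py wrist w4; python3 look.py top t4; python3 - <<'E'
from h import *
for n in("w4","t4"):
    c=np.load(n+".npz"); K,R,t=c["K"],c["R"],c["t"]; W=world(c["d"],K,R,t); z=W[...,2]
    n,l,s,_=cv2.connectedComponentsWithStats(((abs(z-.028)<.005)&(W[...,0]>.4)&(W[...,0]<.65)&(W[...,1]>-.56)&(W[...,1]<-.32)).astype(np.uint8))
    for i in range(1,n):
        if s[i,4]>100: print(s[i,4],cv2.minEnclosingCircle((W[l==i][:,:2]*1000).astype(np.float32)))
go([.5163,-.4626,.18],1.349)
E
```

```text
2784 ((534.6685791015625, -380.816162109375), 29.276233673095703)
2287 ((516.573486328125, -460.6019592285156), 29.24456214904785)
108 ((649.395751953125, -513.9090576171875), 21.056320190429688)
103 ((543.5438232421875, -376.08074951171875), 25.819223403930664)
232 ((518.1478881835938, -461.95770263671875), 28.648944854736328)
shift [0.05 0.07 1.47] turn [0.    0.    0.001] at [ 0.5142 -0.4635  0.2169] [3.141 0.    1.35 ] t 25.55 F [-0.2 -1.   0.7] op 0.0916 0.0
```

>>> {"name": "send_rows", "arguments": {
  "plan": [
    [[0.1, 0.08, 1], [0, 0, 0]],
    [[0, 0, 1], [0, 0, 0]],
    [[0, 0, 1], [0, 0, 0]],
    [[0, 0, 1], [0, 0, 0]],
    [[0, 0, 1], [0, 0, 0]],
    [[0, 0, 1], [0, 0, 0]],
    [[0, 0, 1], [0, 0, 0]],
    [[0, 0, 0.8], [0, 0, 0]],
    [[0, 0, 0.6], [0, 0, 0]],
    [[0, 0, 0], [0, 0, 0]]
  ]
}}

```text
time: 26.8
tool_pos: [0.5163, -0.4607, 0.0055]
tool_rot: [-3.14, -0.001, 1.348]
contact_force: [-0.7, -0.1, -0.9]
opening: 0.0914
grip_force: 0.0
```

>>> {"name": "send_rows", "arguments": {
  "plan": [
    [[0, 0, 0], [0, 0, 0]],
    [[0, 0, 0], [0, 0, 0]],
    [[0, 0, 0], [0, 0, 0]],
    [[0, 0, 0], [0, 0, 0]],
    [[0, 0, 0], [0, 0, 0]],
    [[0, 0, 0], [0, 0, 0]],
    [[0, 0, 0], [0, 0, 0]],
    [[0, 0, 0], [0, 0, 0]],
    [[0, 0, 0], [0, 0, 0]],
    [[0, 0, 0], [0, 0, 0]]
  ],
  "gripper": -1,
  "force": 20
}}

```text
time: 28.05
tool_pos: [0.517, -0.4614, 0.0073]
tool_rot: [3.141, 0.001, 1.349]
contact_force: [-0.7, 0.5, 5.0]
opening: 0.0623
grip_force: 20.0
```

>>> {"name": "send_rows", "arguments": {
  "plan": [
    [[0, 0, -0.5], [0, 0, 0]],
    [[0, 0, -1], [0, 0, 0]],
    [[0, 0, -1], [0, 0, 0]],
    [[0, 0, -1], [0, 0, 0]],
    [[0, 0, -1], [0, 0, -0.115]],
    [[0, 0, -1], [0, 0, -0.115]],
    [[0, 0, -1], [0, 0, -0.115]],
    [[0, 0, -0.5], [0, 0, -0.115]],
    [[0, 0, 0], [0, 0, -0.115]],
    [[0, 0, 0], [0, 0, -0.115]]
  ]
}}

```text
time: 29.3
tool_pos: [0.5167, -0.4611, 0.1822]
tool_rot: [-3.142, 0.0, 2.439]
contact_force: [0.6, -0.2, 0.0]
opening: 0.0626
grip_force: 20.0
```

>>> {"name": "send_rows", "arguments": {
  "plan": [
    [[0, 0, 0], [0, 0, -0.115]],
    [[0, 0, 0], [0, 0, -0.115]],
    [[0, 0, 0], [0, 0, -0.115]],
    [[0, 0, 0], [0, 0, -0.115]],
    [[0, 0, 0], [0, 0, -0.016]],
    [[0, 0, 0], [0, 0, 0]],
    [[0, 0, 0], [0, 0, 0]],
    [[0, 0, 0], [0, 0, 0]],
    [[0, 0, 0], [0, 0, 0]],
    [[0, 0, 0], [0, 0, 0]]
  ]
}}

```text
time: 30.55
tool_pos: [0.5168, -0.4611, 0.1817]
tool_rot: [-3.142, -0.0, -3.103]
contact_force: [0.7, -0.6, -1.3]
opening: 0.0625
grip_force: 20.0
```

```bash
python3 -c "
from h import *
go([.5551,-.195,.15],.038+np.pi)"
```

```text
shift [-1.94 10.58  1.27] turn [-0. -0.  0.] at [ 0.5168 -0.4611  0.1817] [-3.142 -0.    -3.103] t 30.55 F [ 0.7 -0.6 -1.3] op 0.0625 20.0
```

>>> {"name": "send_rows", "arguments": {
  "plan": [
    [[0, 1, 0], [0, 0, 0]],
    [[0, 1, 0], [0, 0, 0]],
    [[0, 1, 0], [0, 0, 0]],
    [[0, 1, 0], [0, 0, 0]],
    [[-0.2, 1, 0], [0, 0, 0]],
    [[-0.3, 1, 0], [0, 0, 0]],
    [[-0.4, 1, 0], [0, 0, 0]],
    [[-0.4, 1, 0], [0, 0, 0]],
    [[-0.4, 1, 0], [0, 0, 0]],
    [[-0.24, 1, 0], [0, 0, 0]]
  ]
}}

```text
time: 31.8
tool_pos: [0.5562, -0.2081, 0.1818]
tool_rot: [-3.141, 0.0, -3.103]
contact_force: [0.6, 0.3, 0.2]
opening: 0.0627
grip_force: 20.0
```

>>> {"name": "send_rows", "arguments": {
  "plan": [
    [[0, 0.58, 0], [0, 0, 0]],
    [[0, 0, 0.5], [0, 0, 0]],
    [[0, 0, 1], [0, 0, 0]],
    [[0, 0, 1], [0, 0, 0]],
    [[0, 0, 1], [0, 0, 0]],
    [[0, 0, 1], [0, 0, 0]],
    [[0, 0, 0.8], [0, 0, 0]],
    [[0, 0, 0.6], [0, 0, 0]],
    [[0, 0, 0], [0, 0, 0]],
    [[0, 0, 0], [0, 0, 0]]
  ]
}}

```text
time: 33.05
tool_pos: [0.5554, -0.1955, 0.0348]
tool_rot: [-3.141, 0.001, -3.103]
contact_force: [0.5, -0.5, -0.2]
opening: 0.0626
grip_force: 20.0
```

```bash
python3 -c "
from h import *
go([.5551,-.195,.012],.038+np.pi)"
```

```text
shift [0.01 0.02 0.91] turn [-0.     0.001  0.   ] at [ 0.5554 -0.1955  0.0348] [-3.141e+00  1.000e-03 -3.103e+00] t 33.05 F [ 0.5 -0.5 -0.2] op 0.0626 20.0
```

>>> {"name": "send_rows", "arguments": {
  "plan": [
    [[0, 0, 0.4], [0, 0, 0]],
    [[0, 0, 0.3], [0, 0, 0]],
    [[0, 0, 0.15], [0, 0, 0]],
    [[0, 0, 0.05], [0, 0, 0]],
    [[0, 0, 0], [0, 0, 0]],
    [[0, 0, 0], [0, 0, 0]],
    [[0, 0, 0], [0, 0, 0]],
    [[0, 0, 0], [0, 0, 0]],
    [[0, 0, 0], [0, 0, 0]],
    [[0, 0, 0], [0, 0, 0]]
  ]
}}

```text
time: 34.3
tool_pos: [0.5548, -0.1949, 0.0122]
tool_rot: [3.142, -0.0, -3.103]
contact_force: [-2.2, 1.1, 5.5]
opening: 0.0628
grip_force: 20.0
```

>>> {"name": "send_rows", "arguments": {
  "plan": [
    [[0, 0, 0], [0, 0, 0]],
    [[0, 0, 0], [0, 0, 0]],
    [[0, 0, 0], [0, 0, 0]],
    [[0, 0, 0], [0, 0, 0]],
    [[0, 0, -0.5], [0, 0, 0]],
    [[0, 0, -1], [0, 0, 0]],
    [[0, 0, -1], [0, 0, 0]],
    [[0, 0, -1], [0, 0, 0]],
    [[0, 0, -1], [0, 0, 0]],
    [[0, 0, -1], [0, 0, 0]]
  ],
  "gripper": 0.65
}}

```text
time: 35.55
tool_pos: [0.5551, -0.195, 0.1511]
tool_rot: [-3.141, 0.001, -3.103]
contact_force: [-0.2, 0.4, 0.6]
opening: 0.0756
grip_force: 0.0
```

```bash
python3 -c "
from h import *
go([.5346,-.382,.16],.038+np.pi)"
```

```text
shift [ 1.1  -7.44 -0.36] turn [-0.     0.001  0.001] at [ 0.5551 -0.195   0.1511] [-3.141e+00  1.000e-03 -3.103e+00] t 35.55 F [-0.2  0.4  0.6] op 0.0756 0.0
```

>>> {"name": "send_rows", "arguments": {
  "plan": [
    [[0, 0, -0.4], [0, 0, 0]],
    [[0.15, -1, 0], [0, 0, 0]],
    [[0.15, -1, 0], [0, 0, 0]],
    [[0.15, -1, 0], [0, 0, 0]],
    [[0.15, -1, 0], [0, 0, 0]],
    [[0.15, -1, 0], [0, 0, 0]],
    [[0.15, -1, 0], [0, 0, 0]],
    [[0.2, -1, 0], [0, 0, 0]],
    [[0, -0.44, 0], [0, 0, 0]],
    [[0, 0, 0], [0, 0, 0]]
  ],
  "gripper": 1
}}

```text
time: 36.8
tool_pos: [0.5346, -0.3826, 0.1589]
tool_rot: [3.141, -0.0, -3.104]
contact_force: [-0.2, 0.2, 0.3]
opening: 0.0916
grip_force: 0.0
```

```bash
python3 look.py wrist w5; python3 look.py top t5; python3 - <<'E'
from h import *
for n in("w5","t5"):
    c=np.load(n+".npz"); K,R,t=c["K"],c["R"],c["t"]; W=world(c["d"],K,R,t); z=W[...,2]
    for zz in(.028,.033):
      k,l,s,_=cv2.connectedComponentsWithStats(((abs(z-zz)<.003)&(W[...,0]>.4)&(W[...,0]<.63)&(W[...,1]>-.56)&(W[...,1]<0)).astype(np.uint8))
      for i in range(1,k):
        if s[i,4]>100: print(n,zz,s[i,4],cv2.minEnclosingCircle((W[l==i][:,:2]*1000).astype(np.float32)))
go([.5346,-.382,.16],.038+np.pi)
E
```

```text
w5 0.028 620 ((461.5405578613281, -253.9133758544922), 15.795350074768066)
w5 0.028 210 ((537.2686767578125, -277.34197998046875), 40.574462890625)
w5 0.028 161 ((493.8628845214844, -177.9051513671875), 65.85160064697266)
w5 0.028 3088 ((533.99365234375, -380.22283935546875), 29.27002716064453)
w5 0.028 311 ((551.0389404296875, -199.07342529296875), 28.85392951965332)
w5 0.033 216 ((535.9823608398438, -274.6553955078125), 40.1042594909668)
w5 0.033 178 ((494.16455078125, -187.63685607910156), 75.31910705566406)
w5 0.033 2993 ((552.4846801757812, -195.04893493652344), 29.674692153930664)
t5 0.028 109 ((522.7879028320312, -384.6178283691406), 25.722673416137695)
t5 0.033 260 ((553.2833862304688, -197.45635986328125), 29.393503189086914)
shift [ 0.01 -0.03 -0.03] turn [ 0.    -0.     0.001] at [ 0.5349 -0.3813  0.1591] [ 3.141 -0.    -3.102] t 36.9 F [ 0.  -0.2 -0.2] op 0.0918 0.0
```

View pics/t5.png

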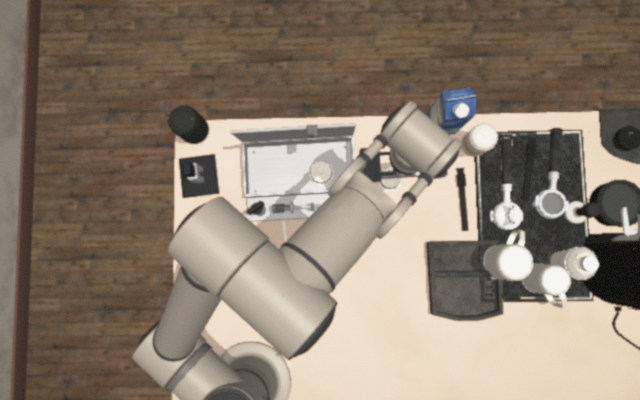

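The top view shows the first basket flat in the box at (320,172) and the fork standing on its tray. Next is the second basket.

>>> {"name": "send_rows", "arguments": {
  "plan": [
    [[0, 0, 1], [0, 0, 0]],
    [[0, 0, 1], [0, 0, 0]],
    [[0, 0, 1], [0, 0, 0]],
    [[0, 0, 1], [0, 0, 0]],
    [[0, 0, 0.9], [0, 0, 0]],
    [[0, 0, 0.7], [0, 0, 0]],
    [[0, 0, 0.46], [0, 0, 0]],
    [[0, 0, 0], [0, 0, 0]],
    [[0, 0, 0], [0, 0, 0]],
    [[0, 0, 0], [0, 0, 0]]
  ]
}}

```text
time: 38.15
tool_pos: [0.5352, -0.3823, 0.0087]
tool_rot: [-3.14, 0.001, -3.103]
contact_force: [0.0, 0.3, 1.0]
opening: 0.092
grip_force: 0.0
```

>>> {"name": "send_rows", "arguments": {
  "plan": [
    [[0, 0, 0], [0, 0, 0]],
    [[0, 0, 0], [0, 0, 0]],
    [[0, 0, 0], [0, 0, 0]],
    [[0, 0, 0], [0, 0, 0]],
    [[0, 0, 0], [0, 0, 0]],
    [[0, 0, 0], [0, 0, 0]],
    [[0, 0, 0], [0, 0, 0]],
    [[0, 0, 0], [0, 0, 0]],
    [[0, 0, 0], [0, 0, 0]],
    [[0, 0, 0], [0, 0, 0]]
  ],
  "gripper": -1,
  "force": 20
}}

```text
time: 39.4
tool_pos: [0.5347, -0.3819, 0.0078]
tool_rot: [-3.142, 0.0, -3.103]
contact_force: [-0.4, 1.0, 1.7]
opening: 0.0632
grip_force: 20.0
```

>>> {"name": "send_rows", "arguments": {
  "plan": [
    [[0, 0, -0.5], [0, 0, 0]],
    [[0, 0, -1], [0, 0, 0]],
    [[0, 0, -1], [0, 0, 0]],
    [[0, 0, -1], [0, 0, 0]],
    [[0, 0, -1], [0, 0, 0]],
    [[0, 0, -1], [0, 0, 0]],
    [[0, 0, -1], [0, 0, 0]],
    [[0, 0, -0.5], [0, 0, 0]],
    [[0, 0, 0], [0, 0, 0]],
    [[0, 0, 0], [0, 0, 0]]
  ]
}}

```text
time: 40.65
tool_pos: [0.5343, -0.3816, 0.1816]
tool_rot: [3.14, -0.001, -3.103]
contact_force: [-0.5, -0.9, -0.5]
opening: 0.0626
grip_force: 20.0
```

```bash
python3 -c "
from h import *
go([.551,-.085,.18],.038+np.pi)"
```

```text
shift [-1.12 11.83  0.06] turn [ 0.001 -0.001  0.   ] at [ 0.5343 -0.3816  0.1816] [ 3.140e+00 -1.000e-03 -3.103e+00] t 40.65 F [-0.5 -0.9 -0.5] op 0.0626 20.0
```

>>> {"name": "send_rows", "arguments": {
  "plan": [
    [[0, 1, 0], [0, 0, 0]],
    [[0, 1, 0], [0, 0, 0]],
    [[0, 1, 0], [0, 0, 0]],
    [[0, 1, 0], [0, 0, 0]],
    [[-0.2, 1, 0], [0, 0, 0]],
    [[-0.2, 1, 0], [0, 0, 0]],
    [[-0.2, 1, 0], [0, 0, 0]],
    [[-0.2, 1, 0], [0, 0, 0]],
    [[-0.2, 1, 0], [0, 0, 0]],
    [[-0.12, 1, 0], [0, 0, 0]]
  ]
}}

```text
time: 41.9
tool_pos: [0.5526, -0.13, 0.1815]
tool_rot: [3.141, -0.002, -3.103]
contact_force: [0.2, -0.1, -1.6]
opening: 0.0623
grip_force: 20.0
```

>>> {"name": "send_rows", "arguments": {
  "plan": [
    [[0, 0.93, 0], [0, 0, 0]],
    [[0, 0.9, 0], [0, 0, 0]],
    [[0, 0, 0.5], [0, 0, 0]],
    [[0, 0, 1], [0, 0, 0]],
    [[0, 0, 1], [0, 0, 0]],
    [[0, 0, 1], [0, 0, 0]],
    [[0, 0, 1], [0, 0, 0]],
    [[0, 0, 0.8], [0, 0, 0]],
    [[0, 0, 0.6], [0, 0, 0]],
    [[0, 0, 0], [0, 0, 0]]
  ]
}}

```text
time: 43.15
tool_pos: [0.5502, -0.0855, 0.0336]
tool_rot: [3.141, -0.003, -3.103]
contact_force: [0.1, 0.4, 0.8]
opening: 0.0625
grip_force: 20.0
```

```bash
python3 -c "
from h import *
go([.551,-.085,.013],.038+np.pi)"
```

```text
shift [-0.03  0.02  0.82] turn [ 0.001 -0.002  0.   ] at [ 0.5502 -0.0855  0.0336] [ 3.141e+00 -3.000e-03 -3.103e+00] t 43.15 F [0.1 0.4 0.8] op 0.0625 20.0
```

>>> {"name": "send_rows", "arguments": {
  "plan": [
    [[0, 0, 0.4], [0, 0, 0]],
    [[0, 0, 0.2], [0, 0, 0]],
    [[0, 0, 0.15], [0, 0, 0]],
    [[0, 0, 0.08], [0, 0, 0]],
    [[0, 0, 0.03], [0, 0, 0]],
    [[0, 0, 0], [0, 0, 0]],
    [[0, 0, 0], [0, 0, 0]],
    [[0, 0, 0], [0, 0, 0]],
    [[0, 0, 0], [0, 0, 0]],
    [[0, 0, 0], [0, 0, 0]]
  ]
}}

```text
time: 44.4
tool_pos: [0.5513, -0.0853, 0.0137]
tool_rot: [-3.141, 0.0, -3.103]
contact_force: [-0.4, 0.2, -0.9]
opening: 0.0628
grip_force: 20.0
```

>>> {"name": "send_rows", "arguments": {
  "plan": [
    [[0, 0, 0], [0, 0, 0]],
    [[0, 0, 0], [0, 0, 0]],
    [[0, 0, 0], [0, 0, 0]],
    [[0, 0, 0], [0, 0, 0]],
    [[0, 0, -0.5], [0, 0, 0]],
    [[0, 0, -1], [0, 0, 0]],
    [[0, 0, -1], [0, 0, 0]],
    [[0, 0, -1], [0, 0, 0]],
    [[0, 0, -1], [0, 0, 0]],
    [[0, 0, -1], [0, 0, 0]]
  ],
  "gripper": 0.65
}}

```text
time: 45.65
tool_pos: [0.5513, -0.0853, 0.153]
tool_rot: [-3.141, 0.001, -3.103]
contact_force: [-0.1, -0.1, 0.9]
opening: 0.0756
grip_force: 0.0
```

```bash
python3 look.py wrist w6;python3 - <<'E'
from h import *
c=np.load("w6.npz"); W=world(c["d"],c["K"],c["R"],c["t"]); z=W[...,2]
k,l,s,_=cv2.connectedComponentsWithStats(((abs(z-.033)<.003)&(W[...,0]>.4)&(W[...,0]<.63)&(W[...,1]>-.56)&(W[...,1]<0)).astype(np.uint8))
for i in range(1,k):
    if s[i,4]>400: print(s[i,4],cv2.minEnclosingCircle((W[l==i][:,:2]*1000).astype(np.float32)))
go([.5765,-.100,.26],.038+np.pi)
E
```

```text
571 ((559.502685546875, -279.4918212890625), 54.14143753051758)
3321 ((552.5709228515625, -194.65646362304688), 29.303794860839844)
3309 ((550.6085815429688, -85.31956481933594), 29.266462326049805)
shift [-0.92 -0.6  -4.14] turn [-0.001  0.004  0.001] at [ 0.553  -0.0858  0.1565] [-3.139  0.006 -3.103] t 45.7 F [1.3 0.  2.5] op 0.0758 0.0
```

View pics/w6.png

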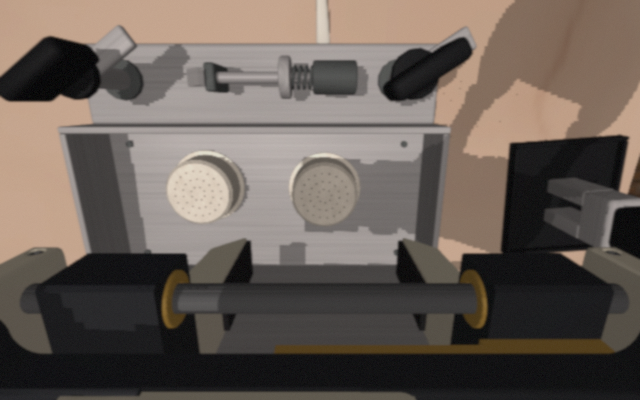

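The wrist view shows both baskets lying flat at (203,190) and (325,190), and the fork on its tray. Next I go over and behind the lid with the fingers shut.

>>> {"name": "send_rows", "arguments": {
  "plan": [
    [[0, 0, -1], [0, 0, 0]],
    [[0, 0, -1], [0, 0, 0]],
    [[0, 0, -1], [0, 0, 0]],
    [[0, 0, -1], [0, 0, 0]],
    [[0, 0, -1], [0, 0, 0]],
    [[0, 0, -1], [0, 0, 0]],
    [[-1, -0.7, 0], [0, 0, 0]],
    [[-1, -0.8, 0], [0, 0, 0]],
    [[-1, -0.7, 0], [0, 0, 0]],
    [[-1, 0, 0], [0, 0, 0]]
  ],
  "gripper": -1
}}

```text
time: 46.95
tool_pos: [0.6538, -0.1378, 0.3012]
tool_rot: [-3.141, -0.0, -3.105]
contact_force: [0.4, -0.2, -0.3]
opening: 0.0003
grip_force: 0.0
```

>>> {"name": "send_rows", "arguments": {
  "plan": [
    [[-0.6, 0, 0], [0, 0, 0]],
    [[-0.6, 0, 0], [0, 0, 0]],
    [[0, 0, 0.7], [0, 0, 0]],
    [[0, 0, 0.8], [0, 0, 0]],
    [[0, 0, 0.8], [0, 0, 0]],
    [[0, 0, 0.8], [0, 0, 0]],
    [[0, 0, 0.8], [0, 0, 0]],
    [[0, 0, 0.35], [0, 0, 0]],
    [[0, 0, 0], [0, 0, 0]],
    [[0, 0, 0], [0, 0, 0]]
  ]
}}

```text
time: 48.2
tool_pos: [0.6837, -0.1353, 0.1961]
tool_rot: [-3.141, 0.002, -3.103]
contact_force: [0.1, -0.8, -0.1]
opening: 0.0004
grip_force: 0.0
```

```bash
cat >> h.py <<'E'
def box(p): 
    a=.038; d=np.array(p)[:2]-[.565,-.1395]; return np.array([d[0]*np.cos(a)+d[1]*np.sin(a),-d[0]*np.sin(a)+d[1]*np.cos(a),p[2]])
E
python3 -c "
from h import *
s=robot.observe();print(box(s['tool_pos']).round(4),s['tool_pos'],s['tool_rot'],s['contact_force'],s['opening'],s['qpos'].round(2))"
```

```text
[ 0.1188 -0.0004  0.1961] [ 0.68372468 -0.1353437   0.19609892] [-3.14089261e+00  1.66370212e-03 -3.10278239e+00] [ 0.11795193 -0.80451304 -0.1254521 ] 0.00041455745888809844 [-0.31  0.69  1.02 -0.    1.43 -1.91]
```

>>> {"name": "send_rows", "arguments": {
  "plan": [
    [[0.86, 0, 0.08], [0, 0, 0]],
    [[0.86, 0, 0.08], [0, 0, 0]],
    [[1, 0, 0.12], [0, 0, 0]],
    [[0.66, 0, 0.24], [0, 0, 0]],
    [[0.66, 0, 0.24], [0, 0, 0]],
    [[0.56, 0, 0.38], [0, 0, 0]],
    [[0.56, 0, 0.38], [0, 0, 0]],
    [[0.48, 0, 0.54], [0, 0, 0]],
    [[0.48, 0, 0.54], [0, 0, 0]],
    [[0.44, 0, 0.8], [0, 0, 0]]
  ]
}}

```text
time: 49.45
tool_pos: [0.5213, -0.1422, 0.1118]
tool_rot: [-3.139, 0.006, -3.103]
contact_force: [2.8, 0.6, 1.9]
opening: 0.0006
grip_force: 1.6
```

```bash
python3 look.py scene s7; python3 -c "
from h import *
s=robot.observe();print(box(s['tool_pos']).round(4),s['contact_force'])
cv2.imwrite('pics/s7c.png',cv2.resize(cv2.imread('pics/s7.png')[90:270,180:420],None,fx=2.5,fy=2.5))"
```

```text
[-0.0467 -0.0002  0.1088] [-0.40973103  0.00976734 -1.50605952]
```

View pics/s7c.png

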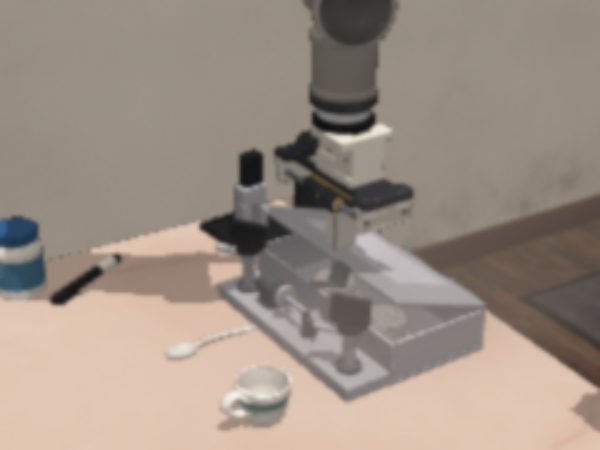

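The picture shows the lid about 20° from shut under the fingertips at (340,240). I continue down.

>>> {"name": "send_rows", "arguments": {
  "plan": [
    [[0.2, 0, 0.4], [0, 0, 0]],
    [[0.2, 0, 0.4], [0, 0, 0]],
    [[0.1, 0, 0.3], [0, 0, 0]],
    [[0.05, 0, 0.2], [0, 0, 0]],
    [[0, 0, 0.15], [0, 0, 0]],
    [[0, 0, 0.1], [0, 0, 0]],
    [[0, 0, 0.08], [0, 0, 0]],
    [[0, 0, 0], [0, 0, 0]],
    [[0, 0, 0], [0, 0, 0]],
    [[0, 0, 0], [0, 0, 0]]
  ]
}}

```text
time: 50.75
tool_pos: [0.5054, -0.142, 0.0688]
tool_rot: [3.141, -0.001, -3.103]
contact_force: [-0.9, 0.6, 0.9]
opening: 0.0007
grip_force: 0.0
```

>>> {"name": "send_rows", "arguments": {
  "plan": [
    [[0, 0, 0.04], [0, 0, 0]],
    [[0, 0, 0.04], [0, 0, 0]],
    [[0, 0, 0.04], [0, 0, 0]],
    [[0, 0, 0], [0, 0, 0]],
    [[0, 0, 0], [0, 0, 0]],
    [[0, 0, 0], [0, 0, 0]],
    [[0, 0, 0], [0, 0, 0]],
    [[0, 0, 0], [0, 0, 0]],
    [[0, 0, 0], [0, 0, 0]],
    [[0, 0, 0], [0, 0, 0]]
  ]
}}

```text
time: 52.0
tool_pos: [0.5056, -0.1421, 0.0667]
tool_rot: [-3.141, 0.0, -3.103]
contact_force: [-2.6, 0.6, 6.3]
opening: 0.0004
grip_force: 3.1
```

>>> {"name": "send_rows", "arguments": {
  "plan": [
    [[0, 0, 0.04], [0, 0, 0]],
    [[0, 0, 0.04], [0, 0, 0]],
    [[0, 0, 0], [0, 0, 0]],
    [[0, 0, 0], [0, 0, 0]],
    [[0, 0, 0], [0, 0, 0]],
    [[0, 0, 0], [0, 0, 0]],
    [[0, 0, 0], [0, 0, 0]],
    [[0, 0, 0], [0, 0, 0]],
    [[0, 0, 0], [0, 0, 0]],
    [[0, 0, 0], [0, 0, 0]]
  ]
}}

```text
time: 53.25
tool_pos: [0.5056, -0.1422, 0.0656]
tool_rot: [-3.141, 0.001, -3.103]
contact_force: [-4.8, 1.0, 14.6]
opening: 0.0003
grip_force: 7.2
```

>>> {"name": "send_rows", "arguments": {
  "plan": [
    [[0, 0, 0.04], [0, 0, 0]],
    [[0, 0, 0.04], [0, 0, 0]],
    [[0, 0, 0], [0, 0, 0]],
    [[0, 0, 0], [0, 0, 0]],
    [[0, 0, 0], [0, 0, 0]],
    [[0, 0, 0], [0, 0, 0]],
    [[0, 0, 0], [0, 0, 0]],
    [[0, 0, 0], [0, 0, 0]],
    [[0, 0, 0], [0, 0, 0]],
    [[0, 0, 0], [0, 0, 0]]
  ]
}}

```text
time: 54.5
tool_pos: [0.5056, -0.1422, 0.0645]
tool_rot: [-3.141, 0.001, -3.102]
contact_force: [-7.2, 2.2, 22.7]
opening: 0.0005
grip_force: 11.4
```

>>> {"name": "send_rows", "arguments": {
  "plan": [
    [[0, 0, 0.04], [0, 0, 0]],
    [[0, 0, 0.02], [0, 0, 0]],
    [[0, 0, 0], [0, 0, 0]],
    [[0, 0, 0], [0, 0, 0]],
    [[0, 0, 0], [0, 0, 0]],
    [[0, 0, -0.2], [0, 0, 0]],
    [[0, 0, -0.4], [0, 0, 0]],
    [[0, 0, -0.4], [0, 0, 0]],
    [[0, 0, -0.4], [0, 0, 0]],
    [[0, 0, 0], [0, 0, 0]]
  ]
}}

```text
time: 55.75
tool_pos: [0.5062, -0.1424, 0.0965]
tool_rot: [-3.141, 0.002, -3.103]
contact_force: [0.5, -0.2, -1.3]
opening: 0.0005
grip_force: 0.0
```

```bash
python3 look.py top t8; python3 - <<'E'
from h import *
s=robot.observe(); print(box(s['tool_pos']).round(4),s['contact_force'].round(1))
c=np.load("t8.npz"); W=world(c["d"],c["K"],c["R"],c["t"]); z=W[...,2]
b=np.stack([(W[...,0]-.565)*np.cos(.038)+(W[...,1]+.1395)*np.sin(.038),-(W[...,0]-.565)*np.sin(.038)+(W[...,1]+.1395)*np.cos(.038)],-1)
for x0 in(-.06,-.03,0,.03,.06):
    for y in (-.13,.13):
        m=(abs(b[...,0]-x0)<.01)&(abs(b[...,1]-y)<.012)&(z<.3); print(x0,y,m.sum(),np.median(z[m]).round(4) if m.any() else None)
E
```

```text
[-0.0592 -0.0004  0.096 ] [-0.1 -0.4 -0.3]
-0.06 -0.13 75 0.0691
-0.06 0.13 41 0.0683
-0.03 -0.13 68 0.0682
-0.03 0.13 1 0.0722
0 -0.13 69 0.068
0 0.13 29 0.0674
0.03 -0.13 71 0.0682
0.03 0.13 60 0.0673
0.06 -0.13 66 0.0676
0.06 0.13 67 0.0672
```

The lid is latched: its face reads 67–69 mm with the hand off it. Next is the left knob.

>>> {"name": "send_rows", "arguments": {
  "plan": [
    [[0, 0, -1], [0, 0, 0]],
    [[0, 0, -1], [0, 0, 0]],
    [[0.4, 0.9, -0.2], [0, 0, 0]],
    [[0.4, 0.9, 0], [0, 0, 0]],
    [[0.4, 0.9, 0], [0, 0, 0]],
    [[0.4, 0.9, 0], [0, 0, 0]],
    [[0.35, 0.89, 0], [0, 0, 0.06]],
    [[0, 0, 0], [0, 0, 0.115]],
    [[0, 0, 0], [0, 0, 0.115]],
    [[0, 0, 0], [0, 0, 0.115]]
  ],
  "gripper": 0.2
}}

```text
time: 57.05
tool_pos: [0.4523, -0.0317, 0.1503]
tool_rot: [-3.141, -0.001, 2.538]
contact_force: [-0.2, 0.7, -0.1]
opening: 0.0552
grip_force: 0.0
```

>>> {"name": "send_rows", "arguments": {
  "plan": [
    [[0, 0, 0], [0, 0, 0.115]],
    [[0, 0, 0], [0, 0, 0.115]],
    [[0, 0, 0], [0, 0, 0]],
    [[0, 0, 0], [0, 0, 0]],
    [[0, 0, 0], [0, 0, 0]],
    [[0, 0, 0], [0, 0, 0]],
    [[0, 0, 0], [0, 0, 0]],
    [[0, 0, 0], [0, 0, 0]],
    [[0, 0, 0], [0, 0, 0]],
    [[0, 0, 0], [0, 0, 0]]
  ]
}}

```text
time: 58.3
tool_pos: [0.4526, -0.0318, 0.1507]
tool_rot: [-3.142, 0.0, 2.183]
contact_force: [0.4, -0.5, 0.1]
opening: 0.055
grip_force: 0.0
```

```bash
python3 -c "
from h import *
go([.4533,-.032,.087],2.176)"
```

```text
shift [-0.02  0.02  2.55] turn [-0.     0.     0.004] at [ 0.4526 -0.0318  0.1507] [-3.142  0.     2.183] t 58.3 F [ 0.4 -0.5  0.1] op 0.055 0.0
```

>>> {"name": "send_rows", "arguments": {
  "plan": [
    [[0, 0.02, 0.8], [0, 0, 0]],
    [[0, 0, 0.8], [0, 0, 0]],
    [[0, 0, 0.6], [0, 0, 0]],
    [[0, 0, 0.35], [0, 0, 0]],
    [[0, 0, 0], [0, 0, 0]],
    [[0, 0, 0], [0, 0, 0]],
    [[0, 0, 0], [0, 0, 0]],
    [[0, 0, 0], [0, 0, 0]],
    [[0, 0, 0], [0, 0, 0]],
    [[0, 0, 0], [0, 0, 0]]
  ]
}}

```text
time: 59.55
tool_pos: [0.453, -0.0316, 0.087]
tool_rot: [3.142, 0.0, 2.183]
contact_force: [0.0, -0.7, 0.6]
opening: 0.055
grip_force: 0.0
```

>>> {"name": "send_rows", "arguments": {
  "plan": [
    [[0, 0, 0], [0, 0, 0]],
    [[0, 0, 0], [0, 0, 0]],
    [[0, 0, 0], [0, 0, 0]],
    [[0, 0, 0], [0, 0, 0]],
    [[0, 0, 0], [0, 0, 0]],
    [[0, 0, 0], [0, 0, 0]],
    [[0, 0, 0], [0, 0, 0]],
    [[0, 0, 0], [0, 0, 0]],
    [[0, 0, 0], [0, 0, 0]],
    [[0, 0, 0], [0, 0, 0]]
  ],
  "gripper": -1,
  "force": 25
}}

```text
time: 60.8
tool_pos: [0.4544, -0.0307, 0.087]
tool_rot: [3.138, 0.001, 2.182]
contact_force: [5.7, 5.2, -4.4]
opening: 0.0129
grip_force: 25.0
```

>>> {"name": "send_rows", "arguments": {
  "plan": [
    [[0, 0.06, 0], [0, 0, 0]],
    [[0, 0, 0], [0, 0, 0.1]],
    [[0, 0, 0], [0, 0, 0.1]],
    [[0, 0, 0], [0, 0, 0.1]],
    [[0, 0, 0], [0, 0, 0.1]],
    [[0, 0, 0], [0, 0, 0.1]],
    [[0, 0, 0], [0, 0, 0.1]],
    [[0, 0, 0], [0, 0, 0.1]],
    [[0, 0, 0], [0, 0, 0.1]],
    [[0, 0, 0], [0, 0, 0]]
  ]
}}

```text
time: 62.05
tool_pos: [0.4532, -0.0305, 0.0869]
tool_rot: [-3.14, 0.001, 0.928]
contact_force: [-4.2, 1.6, 5.8]
opening: 0.0129
grip_force: 25.0
```

```bash
python3 -c "
from h import *
go([.4545,-.0305,.087],.038);print(robot.observe()['torque'].round(2))"
```

```text
shift [ 0.05  0.   -0.  ] turn [-0.001  0.001  0.566] at [ 0.4532 -0.0305  0.0869] [-3.14e+00  1.00e-03  9.28e-01] t 62.05 F [-4.2  1.6  5.8] op 0.0129 25.0
[ 0.14  0.76 -0.05]
```

Turning well; on to the stop.

>>> {"name": "send_rows", "arguments": {
  "plan": [
    [[0, 0, 0], [0, 0, 0.1]],
    [[0, 0, 0], [0, 0, 0.1]],
    [[0, 0, 0], [0, 0, 0.1]],
    [[0, 0, 0], [0, 0, 0.1]],
    [[0, 0, 0], [0, 0, 0.1]],
    [[0, 0, 0], [0, 0, 0.04]],
    [[0, 0, 0], [0, 0, 0.03]],
    [[0, 0, 0], [0, 0, 0.02]],
    [[0, 0, 0], [0, 0, 0]],
    [[0, 0, 0], [0, 0, 0]]
  ]
}}

```text
time: 63.3
tool_pos: [0.4529, -0.0297, 0.0869]
tool_rot: [-3.14, 0.003, 0.005]
contact_force: [-4.2, 5.0, 6.6]
opening: 0.0131
grip_force: 25.4
```

```bash
python3 -c "
from h import *
go([.4545,-.0305,.087],.038);print(robot.observe()['torque'].round(2))"
```

```text
shift [ 0.06  0.03 -0.  ] turn [-0.001  0.002 -0.021] at [ 0.4529 -0.0297  0.0869] [-3.14e+00  3.00e-03  5.00e-03] t 63.3 F [-4.2  5.   6.6] op 0.0131 25.4
[0.95 0.81 0.47]
```

The 0.47 N m reading shows the end stop is reached. I release and go to the right knob.

>>> {"name": "send_rows", "arguments": {
  "plan": [
    [[0, 0, 0], [0, 0, 0]],
    [[0, 0, 0], [0, 0, 0]],
    [[0, 0, 0], [0, 0, 0]],
    [[0, 0, 0], [0, 0, 0]],
    [[0, 0, -0.5], [0, 0, 0]],
    [[0, 0, -1], [0, 0, 0]],
    [[0, 0, -1], [0, 0, 0]],
    [[0, 0, -0.3], [0, 0, 0]],
    [[0, 0, 0], [0, 0, 0]],
    [[0, 0, 0], [0, 0, 0]]
  ],
  "gripper": 0.2
}}

```text
time: 64.55
tool_pos: [0.4537, -0.0306, 0.1562]
tool_rot: [-3.141, 0.002, -0.0]
contact_force: [-0.2, 0.1, -0.4]
opening: 0.0548
grip_force: 0.0
```

```bash
python3 -c "
from h import *
go([.4625,-.2538,.157],.005);go([.4625,-.2538,.157],2.207)"
```

```text
shift [ 0.31  8.93 -0.03] turn [-0.     0.001 -0.003] at [ 0.4537 -0.0306  0.1562] [-3.141e+00  2.000e-03 -0.000e+00] t 64.55 F [-0.2  0.1 -0.4] op 0.0548 0.0
shift [-7.39 -5.02 -0.03] turn [-1.000e-03  0.000e+00 -1.405e+00] at [ 0.4537 -0.0306  0.1562] [-3.141e+00  2.000e-03 -0.000e+00] t 64.55 F [-0.2  0.1 -0.4] op 0.0548 0.0
```

>>> {"name": "send_rows", "arguments": {
  "plan": [
    [[0.3, 1, 0], [0, 0, 0]],
    [[0, 1, 0], [0, 0, 0]],
    [[0, 1, 0], [0, 0, 0]],
    [[0, 1, 0], [0, 0, 0]],
    [[0, 1, 0], [0, 0, 0]],
    [[0, 1, 0], [0, 0, 0]],
    [[0, 1, 0], [0, 0, 0]],
    [[0, 1, 0], [0, 0, 0]],
    [[0, 0.93, 0], [0, 0, 0]],
    [[0, 0, 0], [0, 0, -0.11]]
  ]
}}

```text
time: 65.8
tool_pos: [0.4614, -0.2556, 0.1562]
tool_rot: [-3.141, 0.001, 0.174]
contact_force: [0.5, -0.7, -0.3]
opening: 0.0549
grip_force: 0.0
```

>>> {"name": "send_rows", "arguments": {
  "plan": [
    [[0, 0, 0], [0, 0, -0.11]],
    [[0, 0, 0], [0, 0, -0.11]],
    [[0, 0, 0], [0, 0, -0.11]],
    [[0, 0, 0], [0, 0, -0.11]],
    [[0, 0, 0], [0, 0, -0.11]],
    [[0, 0, 0], [0, 0, -0.11]],
    [[0, 0, 0], [0, 0, -0.11]],
    [[0, 0, 0], [0, 0, -0.11]],
    [[0, 0, 0], [0, 0, -0.11]],
    [[0, 0, 0], [0, 0, -0.11]]
  ]
}}

```text
time: 67.05
tool_pos: [0.4615, -0.254, 0.1563]
tool_rot: [-3.141, -0.001, 1.906]
contact_force: [0.1, 0.1, -0.1]
opening: 0.0552
grip_force: 0.0
```

>>> {"name": "send_rows", "arguments": {
  "plan": [
    [[0, 0, 0], [0, 0, -0.11]],
    [[0, 0, 0], [0, 0, -0.085]],
    [[0, 0, 0], [0, 0, 0]],
    [[0, 0, 0], [0, 0, 0]],
    [[0, 0, 0], [0, 0, 0]],
    [[0, 0, 0], [0, 0, 0]],
    [[0, 0, 0], [0, 0, 0]],
    [[0, 0, 0], [0, 0, 0]],
    [[0, 0, 0], [0, 0, 0]],
    [[0, 0, 0], [0, 0, 0]]
  ]
}}

```text
time: 68.3
tool_pos: [0.4616, -0.2539, 0.157]
tool_rot: [-3.142, 0.0, 2.206]
contact_force: [-0.0, 0.3, -1.2]
opening: 0.0552
grip_force: 0.0
```

```bash
python3 -c "
from h import *
go([.4623,-.2542,.087],2.207)"
```

```text
shift [-0.02  0.01  2.8 ] turn [-0.  0. -0.] at [ 0.4616 -0.2539  0.157 ] [-3.142  0.     2.206] t 68.3 F [-0.   0.3 -1.2] op 0.0552 0.0
```

>>> {"name": "send_rows", "arguments": {
  "plan": [
    [[0, 0.03, 0.9], [0, 0, 0]],
    [[0, 0, 0.9], [0, 0, 0]],
    [[0, 0, 0.7], [0, 0, 0]],
    [[0, 0, 0.3], [0, 0, 0]],
    [[0, 0, 0], [0, 0, 0]],
    [[0, 0, 0], [0, 0, 0]],
    [[0, 0, 0], [0, 0, 0]],
    [[0, 0, 0], [0, 0, 0]],
    [[0, 0, 0], [0, 0, 0]],
    [[0, 0, 0], [0, 0, 0]]
  ]
}}

```text
time: 69.55
tool_pos: [0.4622, -0.2535, 0.087]
tool_rot: [-3.142, 0.0, 2.206]
contact_force: [0.5, -0.3, -0.1]
opening: 0.0553
grip_force: 0.0
```

>>> {"name": "send_rows", "arguments": {
  "plan": [
    [[0, 0, 0], [0, 0, 0]],
    [[0, 0, 0], [0, 0, 0]],
    [[0, 0, 0], [0, 0, 0]],
    [[0, 0, 0], [0, 0, 0]],
    [[0, 0, 0], [0, 0, 0]],
    [[0, 0, 0], [0, 0, 0]],
    [[0, 0, 0], [0, 0, 0]],
    [[0, 0, 0], [0, 0, 0]],
    [[0, 0, 0], [0, 0, 0]],
    [[0, 0, 0], [0, 0, 0]]
  ],
  "gripper": -1,
  "force": 25
}}

```text
time: 70.8
tool_pos: [0.4624, -0.2534, 0.087]
tool_rot: [3.141, 0.0, 2.206]
contact_force: [3.2, 3.3, -0.8]
opening: 0.013
grip_force: 25.0
```

>>> {"name": "send_rows", "arguments": {
  "plan": [
    [[0, 0, 0], [0, 0, 0]],
    [[0, 0, 0], [0, 0, 0.1]],
    [[0, 0, 0], [0, 0, 0.1]],
    [[0, 0, 0], [0, 0, 0.1]],
    [[0, 0, 0], [0, 0, 0.1]],
    [[0, 0, 0], [0, 0, 0.1]],
    [[0, 0, 0], [0, 0, 0.1]],
    [[0, 0, 0], [0, 0, 0.1]],
    [[0, 0, 0], [0, 0, 0.1]],
    [[0, 0, 0], [0, 0, 0]]
  ]
}}

```text
time: 72.05
tool_pos: [0.4625, -0.2534, 0.087]
tool_rot: [3.141, -0.0, 0.951]
contact_force: [3.1, 2.3, -0.4]
opening: 0.013
grip_force: 25.0
```

```bash
python3 -c "
from h import *
go([.4623,-.2542,.087],.038);print(robot.observe()['torque'].round(2))"
```

```text
shift [-0.01  0.03 -0.  ] turn [ 0.    -0.     0.581] at [ 0.4625 -0.2534  0.087 ] [ 3.141 -0.     0.951] t 72.05 F [ 3.1  2.3 -0.4] op 0.013 25.0
[ 0.5  -0.65 -0.08]
```

>>> {"name": "send_rows", "arguments": {
  "plan": [
    [[0, 0, 0], [0, 0, 0.1]],
    [[0, 0, 0], [0, 0, 0.1]],
    [[0, 0, 0], [0, 0, 0.1]],
    [[0, 0, 0], [0, 0, 0.1]],
    [[0, 0, 0], [0, 0, 0.1]],
    [[0, 0, 0], [0, 0, 0.05]],
    [[0, 0, 0], [0, 0, 0.03]],
    [[0, 0, 0], [0, 0, 0.03]],
    [[0, 0, 0], [0, 0, 0]],
    [[0, 0, 0], [0, 0, 0]]
  ]
}}

```text
time: 73.3
tool_pos: [0.4623, -0.2535, 0.087]
tool_rot: [3.141, -0.0, -0.005]
contact_force: [2.8, 1.9, -0.4]
opening: 0.0134
grip_force: 25.5
```

```bash
python3 -c "
from h import *
go([.4623,-.2542,.087],.038);print(robot.observe()['torque'].round(2))"
```

```text
shift [-0.    0.03  0.  ] turn [ 0.    -0.    -0.028] at [ 0.4623 -0.2535  0.087 ] [ 3.141 -0.    -0.005] t 73.3 F [ 2.8  1.9 -0.4] op 0.0134 25.5
[ 0.44 -0.64  0.52]
```

Right stop reached too (0.52 N m). I release, back away and check.

>>> {"name": "send_rows", "arguments": {
  "plan": [
    [[0, 0, 0], [0, 0, 0]],
    [[0, 0, 0], [0, 0, 0]],
    [[0, 0, 0], [0, 0, 0]],
    [[0, 0, 0], [0, 0, 0]],
    [[0, 0, -0.5], [0, 0, 0]],
    [[0, 0, -1], [0, 0, 0]],
    [[0, 0, -1], [0, 0, 0]],
    [[0, 0, -1], [0, 0, 0]],
    [[0, 0, -1], [0, 0, 0]],
    [[0, 0, -1], [0, 0, 0]]
  ],
  "gripper": 0.2
}}

```text
time: 74.55
tool_pos: [0.4622, -0.2535, 0.2263]
tool_rot: [3.141, -0.001, -0.008]
contact_force: [-0.0, 0.2, -0.1]
opening: 0.0551
grip_force: 0.0
```

>>> {"name": "send_rows", "arguments": {
  "plan": [
    [[0, 1, 0], [0, 0, 0]],
    [[0, 1, 0], [0, 0, 0]],
    [[0, 1, 0], [0, 0, 0]],
    [[0, 1, 0], [0, 0, 0]],
    [[0, 1, 0], [0, 0, 0]],
    [[-0.5, 1, 0], [0, 0, 0]],
    [[-0.5, 1, 0], [0, 0, 0]],
    [[-0.5, 1, 0], [0, 0, 0]],
    [[0, 0, 0], [0, 0, 0]],
    [[0, 0, 0], [0, 0, 0]]
  ]
}}

```text
time: 75.8
tool_pos: [0.4226, -0.4533, 0.2233]
tool_rot: [-3.14, 0.001, -0.009]
contact_force: [0.4, 0.4, -0.2]
opening: 0.055
grip_force: 0.0
```

```bash
python3 look.py top t9; python3 - <<'E'
from h import *
c=np.load("t9.npz"); W=world(c["d"],c["K"],c["R"],c["t"]); z=W[...,2]
for n,p in(("L",(.4535,-.031)),("R",(.4622,-.254))):
    m=(np.hypot(W[...,0]-p[0],W[...,1]-p[1])<.035)&(z>.1)&(z<.125); print(n,m.sum(),cv2.minAreaRect((W[m][:,:2]*1000).astype(np.float32)))
m=(W[...,0]>.5)&(W[...,0]<.63)&(W[...,1]>-.27)&(W[...,1]<-.01); print("lid",np.percentile(z[m],[2,50,98]).round(4))
im=cv2.imread("pics/t9.png"); cv2.imwrite("pics/t9c.png",cv2.resize(im[105:275,165:475],None,fx=2.5,fy=2.5,interpolation=cv2.INTER_CUBIC))
E
```

```text
L 110 ((454.0133361816406, -32.61992645263672), (48.20260238647461, 13.476373672485352), 4.510104179382324)
R 99 ((462.59320068359375, -256.7774353027344), (12.55422306060791, 47.83684158325195), 88.99299621582031)
lid [0.0626 0.0682 0.0738]
```

View pics/t9c.png

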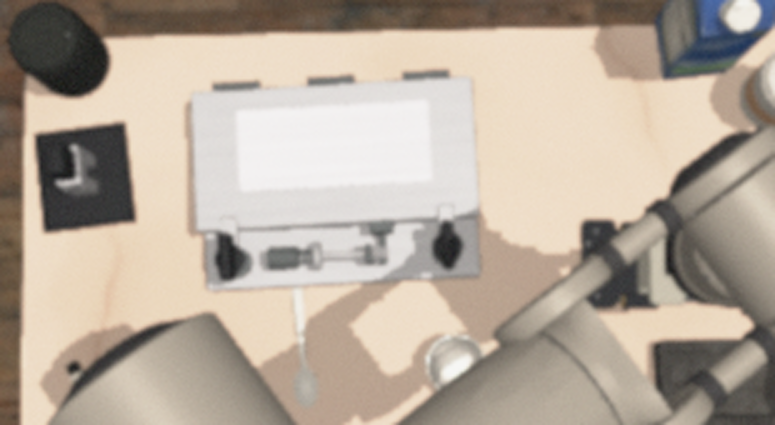

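The final top view shows the lid shut with both dogs over its edge at (228,235) and (446,225). The fork stands on its tray at (75,175), and the mug and spoon are unmoved.

```bash
python3 -c "
from cell import robot
print(robot.hand_in())"
```

```text
the job is handed in; nothing more can be done
None
```

I handed the job in at about 76 s: both baskets found lie flat in the latched wash box, both knobs are at their clockwise stops and the fork stands on its tray, with the mug and spoon where they were; hand-in returned no verdict.

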